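# Stack the cedar cigar boxes in the slanted rack

### The job

Finish the stack in the slanted plywood rack: lay the longer of the two closed cedar boxes from the bench on the box already in the rack and, once it lies home, the shorter one on top of that. Every box must lie flat, lid up and lengthwise down the slope, pushed fully back against the backboard and lined up sideways with the box below. Set the boxes down gently rather than dropping them, and leave the open box, the paste pot and the bowl alone.

Things in the scene. Friction and masses are not known exactly. Their poses are not given: they have to be found in the camera images.
- rack: Fixed plywood rack on the right-hand part of the bench: a bed sloping 28 degrees down to a backboard, on a low trestle, open at the front and both sides, facing away from the robot and to its left; the backboard is on the side nearer the robot. Up to 160 mm high. Origin: on the bench under the rack's middle; x level, where the rack faces; z up. Positions in the rack are best taken from rack_bed.
- rack_bed: Fixed bed + backboard at right angles. Origin: mid inner corner, 46 mm above the bench. x up the slope to the open front (horizontal part = where the rack faces), y level along the corner, z square to the bed, leaning 28 deg from vertical over the backboard. Bed top: z = 0, x 0 to 185 mm. Backboard face: x = 0, z 0 to 130 mm. Both 260 mm wide (y -130 to 130), 12 mm thick.
- base_box: Closed cedar box 145 long x 58 wide x 38 mm high, about 0.24 kg, loose, already lying on the rack's bed, lengthwise along the slope with its end against the backboard, somewhere along the rack's width. Origin: centre of its underside; x along its length, y across its width, z up through its lid.
- middle_box: The longer of the two closed cedar boxes on the bench: 120 long x 58 wide x 38 mm high, about 0.2 kg, loose. Origin: centre of its underside; x along its length, y across its width, z up through its lid. Either end may face the backboard. A box mostly stays where it is put on the slope: do not count on it sliding back by itself.
- short_box: The shorter of the two closed cedar boxes on the bench: 95 long x 58 wide x 38 mm high, about 0.16 kg, loose. Origin: centre of its underside; x along its length, y across its width, z up through its lid. Either end may face the backboard.
- open_box: Bystander: open cedar tray with six cigars in it, 135 x 185 x 40 mm high, on the bench near the robot. Origin: centre of its underside.
- paste_pot: Bystander: small white waisted pot, 48 mm across, 72 mm high. Origin: centre of its underside.
- bowl: Bystander: green bowl, 110 mm across, 48 mm high. Origin: centre of its underside.

How it is judged:
By the outcome, as a careful person would: the job done as asked, in the order asked, and still so for the second after the job is handed in, with the robot touching nothing.
It also fails if it takes over 64 s, if anything falls off the work surface, if the arm or the gripper's body presses on something with over 40 N, if the wrist force passes 120 N, or if a joint passes its speed limit or range.

### The arm

A 7-joint arm with a two-finger parallel gripper is mounted at the origin on the work surface. World frame = base frame: x ahead of the robot, y to its left, z up, the work surface at z = 0. Lengths are in m, angles in rad, forces in N, time in s.
With the tool pointing down it reaches from about 0.4 to 0.875 m from the base axis. Payload 6.5 kg.
Tool frame: the origin (TCP) lies on the centre line of the jaws, within the pads' length; the fingertips stand 8 mm ahead of it and the grasp point (between the pads) lies 11 mm behind it; z points along the fingers, y is the direction in which the jaws open and shut (so a half turn about z gives the same grasp; the last joint's range is limited). The gripper opens to 88 mm and grips with 3 to 60 N. Pads are 18 mm wide; open, the fingers measure 123 mm over their backs; the gripper's body (75 mm by 187 mm) begins 45 mm behind the grasp point.
Start: joints at [-1.237, 0.536, -0.004, 1.538, 0.003, 1.067, -0.071], TCP at [0.253, 0.599, 0.247] pointing down, gripper open.
Joint ranges: [-2.7, 2.7], [-0.37, 2.16], [-1.27, 1.26], [0.24, 2.4], [-1.31, 4.45], [0.19, 1.91], [-2.76, 2.76]. Speed limits (rad/s): [2.39, 2.39, 3.14, 3.14, 3.14, 3.14, 3.14].

### API

Orientations are given as a rotation vector (axis times angle).
In Python, from plant import env, viewer, job gives the robot as it stands.
- The arm moves only by the tool jog_arm, never from a script. Its argument "targets" is a list of rows, each a list of 5 numbers: the shift along the tool's x, y, z in mm, then the turn about the tool's z in rad, then the closure, from 0 (fully open) to 1 (shut). A call has 1 to 20 rows; each row shifts and turns the pose as measured when the row begins, along the tool's axes as they then stand; what a row does not reach is not made up. A row lasts 1/10 s, in which the tool goes at most 50 mm and 8.59 degrees, less where a joint would pass 70% of its speed; a pose out of reach is approached as far as the arm can. A call is refused whole if a number of a shift passes 50 or a number of a turn 0.15, either way. A call with a gripper value outside its range is refused whole. The fingers move at their own pace and stop on an object; the grip force is fixed at half the most. Time passes only in rows, so rows that do not move let the fingers close. It gives the time, the measured TCP pose, the force and the opening at its end, in the units of the state.
- env.get_state(): the state, without advancing time (a new reading comes with each control period).
- viewer.camera(name): name is "side" or "top"; returns a dict with "img" (384x512x3 uint8, blue, green, red), "intrinsics" (3x3 intrinsics, pixels), "R" (3x3) and "t" (3): a world point X has camera coordinates R X + t. Camera axes: x right, y down, z forward; pixel columns grow to the right and rows downward; lengths in m; the calibration is good to about 2 mm. A picture is of the moment at which its call begins. There is no depth.
- job.hand_in(): hands the job in, once; it reports no verdict.
The state is a dict: "clock": time; "q": joint angles; "joint_velocities": joint speeds; "tau": joint torques, N m; "ee_pos": TCP position; "ee_rot": TCP orientation; "contact_force": force on the tool from outside, world axes, zero at the start; "moment": the same for the moment, N m; "opening": finger opening in m.
Only numpy, scipy, OpenCV 4.12 (cv2) and the standard library are available. Lean on these libraries where they do the work, as an engineer would, in place of code of your own. Each camera call takes 0.05 s, during which the arm holds its last target.

## Working session

There is one attempt and no reset: what is moved stays moved. The work goes in short steps, Python scripts to look and compute and a tool call to move; the robot and the scene stay as the last step left them, time stands still between calls to the robot, and variables do not carry over. Pictures are saved under pics/ and viewed, and the job is handed in when it is done.

Besides the shell and the picture viewer there is one more tool, called after "Request:" as name(argument=value, ...), one argument or row to a line, values as JSON. jog_arm: Moves the arm, as the interface text tells. Its arguments: {"type":"object","properties":{"targets":{"type":"array"}},"required":["targets"]}

```bash
mkdir -p pics; ls; python3 - <<'E'
from plant import env, viewer, job
import cv2,numpy as np
s=env.get_state(); print({k:np.round(v,3) for k,v in s.items()})
for n in("side","top"):
    c=viewer.camera(n); cv2.imwrite(f"pics/{n}0.png",c["img"]); np.savez(f"cal_{n}.npz",K=c["intrinsics"],R=c["R"],t=c["t"]); print(n,c["intrinsics"],c["R"],c["t"])
E
```

```text
pics
{'clock': np.float64(0.0), 'q': array([-1.237,  0.537, -0.004,  1.539,  0.003,  1.067, -0.071]), 'joint_velocities': array([-0.001, -0.001, -0.001,  0.001, -0.001,  0.   ,  0.001]), 'tau': array([ 0.0000e+00, -5.7098e+01,  9.9100e-01, -2.5159e+01, -5.6000e-02,
        1.8000e-02,  0.0000e+00]), 'ee_pos': array([0.253, 0.598, 0.246]), 'ee_rot': array([-6.240e-01, -3.079e+00,  3.000e-03]), 'contact_force': array([-0.46 ,  1.187,  0.148]), 'moment': array([-0.02 , -0.01 , -0.027]), 'opening': np.float64(0.088)}
side [[422.85613557   0.         252.66131979]
 [  0.         422.85613557 194.39948645]
 [  0.           0.           1.        ]] [[ 0.87623322 -0.48183613  0.00702028]
 [-0.31450111 -0.58284605 -0.74925265]
 [ 0.36510873  0.65431218 -0.66224708]] [-0.44753212  0.28113235  0.90804169]
top [[371.17638332   0.         259.45384487]
 [  0.         371.17638332 193.30466053]
 [  0.           0.           1.        ]] [[ 0.03023623 -0.99940272 -0.01673225]
 [-0.99204148 -0.02795811 -0.12276827]
 [ 0.12222714  0.02031114 -0.9922943 ]] [0.07788868 0.57331966 0.86817487]
```

View pics/side0.png

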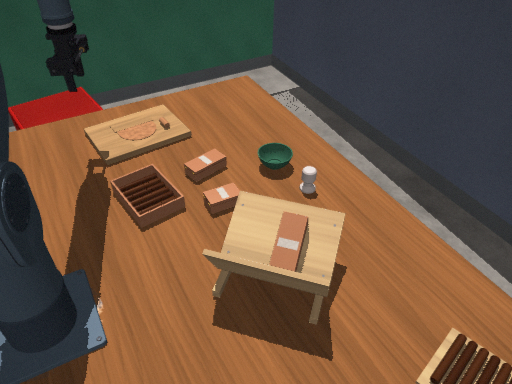

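View pics/top0.png

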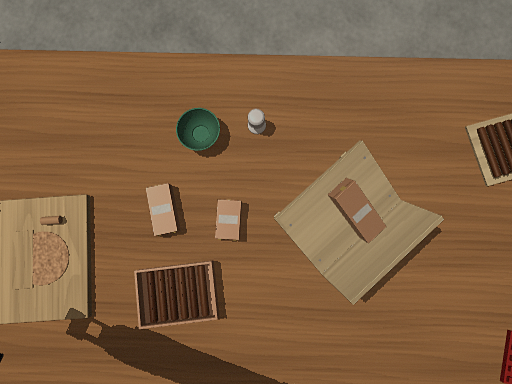

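```bash
python3 - <<'E'
import cv2
a=cv2.imread("pics/top0.png"); b=cv2.imread("pics/side0.png")
def z(im,x0,x1,y0,y1,k,n):
    cv2.imwrite(f"pics/{n}.png",cv2.resize(im[y0:y1,x0:x1],None,fx=k,fy=k,interpolation=cv2.INTER_CUBIC))
z(a,265,455,130,310,4,"t_rack");z(a,140,250,175,250,7,"t_box")
z(b,195,355,185,325,4,"s_rack");z(b,175,255,140,220,7,"s_box")
E
```

```text
(no output)
```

View pics/t_rack.png

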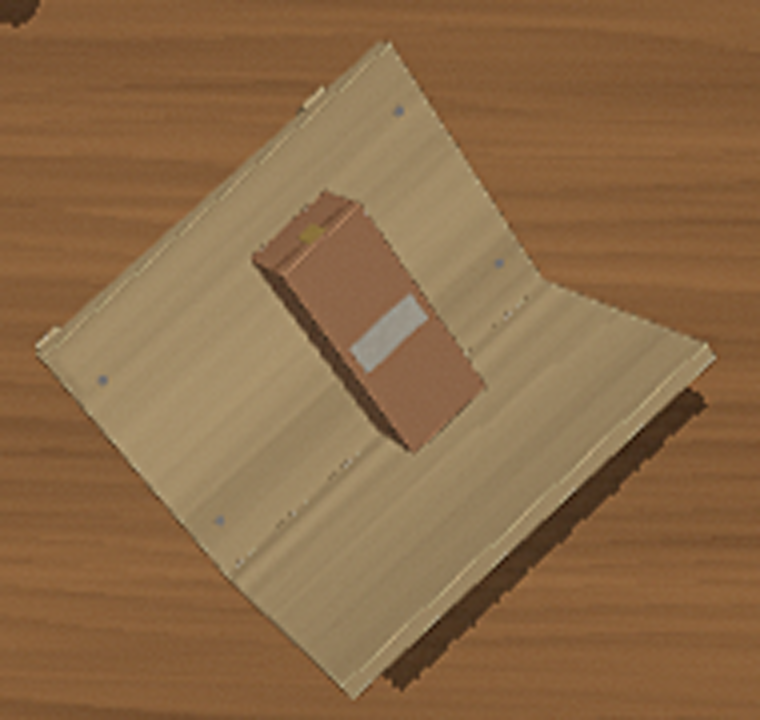

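View pics/t_box.png

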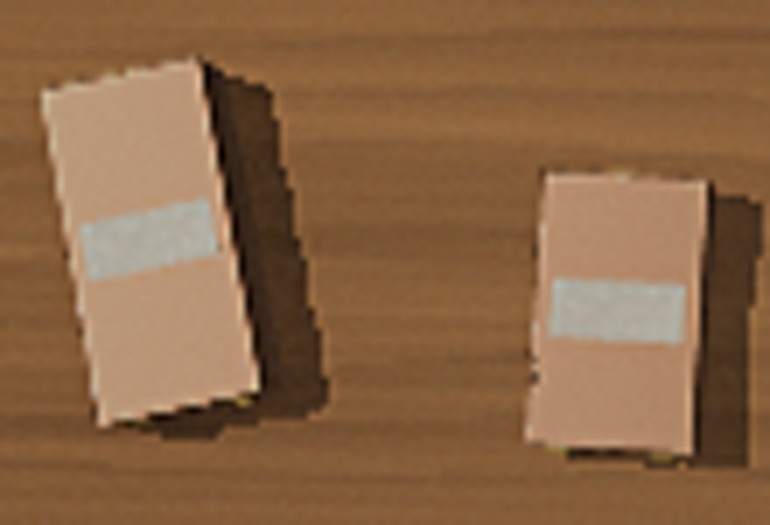

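View pics/s_rack.png

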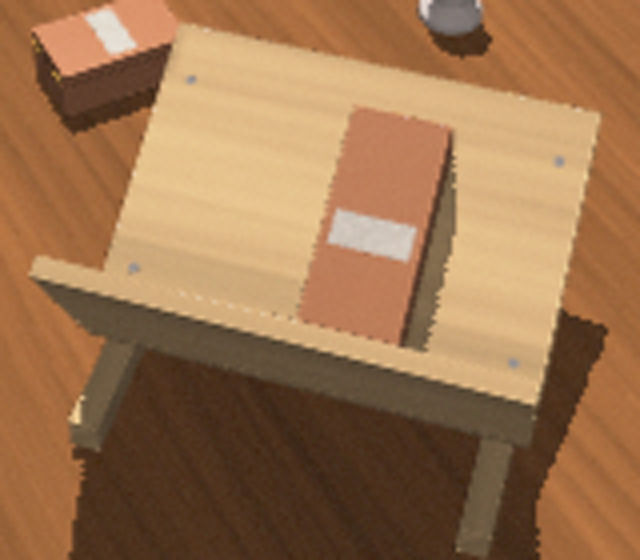

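View pics/s_box.png

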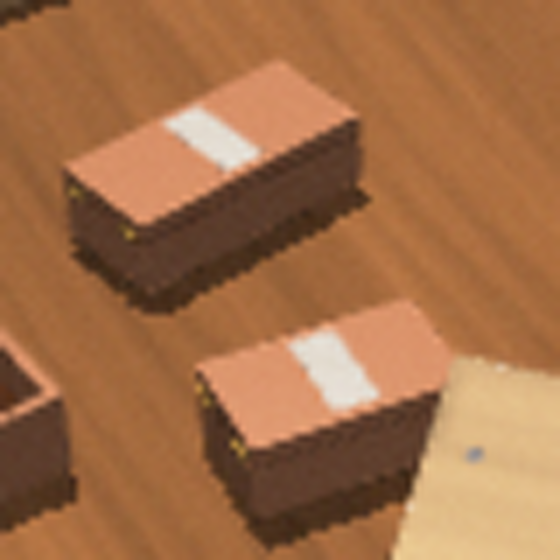

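```bash
cat > h.py <<'E'
import numpy as np
from scipy.optimize import least_squares
C={n:np.load(f"cal_{n}.npz") for n in("side","top")}
def proj(n,X):
    c=C[n]; P=X@c["R"].T+c["t"]; p=P@c["K"].T; return p[:,:2]/p[:,2:]
def crop(p,k,x0,y0): return (np.array(p,float)+.5)/k-.5+[x0,y0]
th=np.radians(28)
def bedR(a):
    f=np.array([np.cos(a),np.sin(a),0]);z=np.array([0,0,1.])
    return np.c_[f*np.cos(th)+z*np.sin(th),np.array([-f[1],f[0],0]),-f*np.sin(th)+z*np.cos(th)]
def bed(P,a,x,y): return np.atleast_2d(P)@bedR(a).T+[x,y,.046]
def rep(name,sol):
    J=sol.jac; n=len(sol.fun); print(name,np.round(sol.x,4),"rms px",np.sqrt(np.mean(sol.fun**2)).round(2))
E
python3 - <<'E'
from h import *
T=lambda p:crop(p,4,265,130); S=lambda p:crop(p,4,195,185)
rt=T([(46,352),(388,46),(234,576),(545,280),(352,698),(715,357)]); Rt=np.array([(185,130,0),(185,-130,0),(0,130,0),(0,-130,0),(-12,130,130),(-12,-130,130)])/1e3
rs=S([(180,24),(600,114),(33,275),(533,412),(39,257)]); Rs=np.array([(185,130,0),(185,-130,0),(-12,130,130),(-12,-130,130),(0,130,130)])/1e3
f=lambda p:np.r_[(proj("top",bed(Rt,*p))-rt).ravel(),(proj("side",bed(Rs,*p))-rs).ravel()]
s=least_squares(f,[.7,.6,-.2],loss="soft_l1"); rep("rack",s); print(s.fun.reshape(-1,2).round(1)); r=s.x
f1=lambda p:(proj("top",bed(Rt,*p))-rt).ravel(); rep("racktop",least_squares(f1,r)); 
f2=lambda p:(proj("side",bed(Rs,*p))-rs).ravel(); rep("rackside",least_squares(f2,r))
def lid(L,W,p):
    a,x,y=p; c,s_=np.cos(a),np.sin(a)
    P=np.array([(L,W),(L,-W),(-L,-W),(-L,W)])/2
    return np.c_[P@np.array([[c,-s_],[s_,c]]).T+[x,y],np.full(4,.038)]
tt=T([(285,277),(362,205),(486,383),(410,452)]); ss=S([(352,107),(452,128),(400,348),(300,320)])
def bb(p): # x0,y0,yaw in bed
    l=lid(.145,.058,[p[2],.0725+p[0],p[1]]); return bed(l,*r)
g=lambda p:np.r_[(proj("top",bb(p))-tt).ravel(),(proj("side",bb(p))-ss).ravel()[:4]]
s=least_squares(g,[0,0,0]); rep("base in bed x0,y,yaw",s);print(s.fun.reshape(-1,2).round(1))
T=lambda p:crop(p,7,140,175); S=lambda p:crop(p,7,175,140)
for n,L,a,b in(("mid",.12,[(43,92),(196,60),(260,390),(100,425)],[(280,60),(358,120),(148,225),(65,168)]),("short",.095,[(546,173),(708,183),(692,453),(527,440)],[(407,302),(452,358),(250,450),(197,368)])):
    w=np.ones((4,2)); 
    if n=="short": w[1]=0
    g=lambda p:np.r_[(proj("top",lid(L,.058,p))-T(a)).ravel(),((proj("side",lid(L,.058,p))-S(b))*w).ravel()]
    s=least_squares(g,[0,.5,.2]); rep(n,s);print(s.fun.reshape(-1,2).round(1).tolist())
from scipy.spatial.transform import Rotation as Ro
print(Ro.from_rotvec([-6.240e-01, -3.079e+00,  3.000e-03]).as_matrix().round(3))
E
```

```text
rack [ 0.7593  0.4753 -0.1497] rms px 0.88
[[-0.9  1.3]
 [ 1.3 -1. ]
 [-2.1 -0.6]
 [ 0.1 -0.4]
 [ 0.5  0.6]
 [ 0.9  0.3]
 [-0.  -0.4]
 [ 0.7 -0.1]
 [-1.1  0.6]
 [ 1.  -1. ]
 [-0.8 -0.5]]
racktop [ 0.7615  0.4755 -0.1497] rms px 0.98
rackside [ 0.7573  0.4751 -0.1503] rms px 0.71
base in bed x0,y,yaw [ 0.0003 -0.0219  0.0004] rms px 0.67
[[-0.8 -0.4]
 [-0.1 -0.4]
 [ 0.7  1. ]
 [ 1.2  0.9]
 [ 0.2 -0.7]
 [ 0.1 -0.4]]
mid [0.244  0.5263 0.3321] rms px 0.56
[[-0.6, -0.4], [0.8, -0.9], [0.7, 0.1], [-0.0, 0.2], [-0.4, -0.3], [0.3, -0.8], [-0.9, 0.5], [-0.7, -0.2]]
short [-0.0285  0.5058  0.1685] rms px 0.43
[[-0.1, -0.4], [0.5, -0.5], [0.3, 0.3], [-0.3, 0.7], [0.3, -0.8], [0.0, 0.0], [0.0, 0.4], [-0.5, -0.5]]
[[-0.921  0.389 -0.   ]
 [ 0.389  0.921 -0.002]
 [-0.    -0.002 -1.   ]]
```

```bash
cat >> h.py <<'E'
from scipy.spatial.transform import Rotation as Ro
rack=(0.7593,0.4753,-0.1497)
def plan(p,phi,step=45,n=None,grip=0):
    """turn first+translate; prints rows (mm, rad) from current pose"""
    from plant import env
    s=env.get_state(); R=Ro.from_rotvec(s["ee_rot"]).as_matrix(); p0=np.array(s["ee_pos"])
    ph0=np.arctan2(R[1,0],R[0,0]); d=-(phi-ph0); d=(d+np.pi/2)%np.pi-np.pi/2
    D=(np.array(p)-p0)*1e3
    n=n or int(max(np.ceil(np.linalg.norm(D)/step),np.ceil(abs(d)/.14),1))
    print("t",round(float(s["clock"]),2),"pos",p0.round(4),"phi",round(ph0,4),"D",D.round(1),"turn",round(d,4),"n",n)
    t=d/n;rows=[]
    for i in range(n):
        Ri=R@Ro.from_rotvec([0,0,t*i]).as_matrix(); rows.append([round(float(v),0) for v in Ri.T@D/n]+[round(t,3),grip])
    print(rows); print("single:",(R.T@D).round(1))
E
python3 - <<'E'
from h import *
plan([.5263,.3321,.12],.244)
E
```

```text
t 0.1 pos [0.2528 0.5983 0.2459] phi 2.7419 D [ 273.5 -266.2 -125.9] turn -0.6437 n 9
[[-40.0, -15.0, 14.0, np.float64(-0.072), 0], [-38.0, -18.0, 14.0, np.float64(-0.072), 0], [-37.0, -21.0, 14.0, np.float64(-0.072), 0], [-35.0, -23.0, 14.0, np.float64(-0.072), 0], [-34.0, -26.0, 14.0, np.float64(-0.072), 0], [-32.0, -28.0, 14.0, np.float64(-0.072), 0], [-30.0, -30.0, 14.0, np.float64(-0.072), 0], [-27.0, -32.0, 14.0, np.float64(-0.072), 0], [-25.0, -34.0, 14.0, np.float64(-0.072), 0]]
single: [-355.5 -138.6  126.2]
```

Request:
jog_arm(
  targets=[
    [-40,-15,14,-0.072,0],
    [-38,-18,14,-0.072,0],
    [-37,-21,14,-0.072,0],
    [-35,-23,14,-0.072,0],
    [-34,-26,14,-0.072,0],
    [-32,-28,14,-0.072,0],
    [-30,-30,14,-0.072,0],
    [-27,-32,14,-0.072,0],
    [-25,-34,14,-0.072,0],
    [0,0,0,0,0],
  ],
)

```text
clock: 1.1
ee_pos: [0.5374, 0.3289, 0.1102]
ee_rot: [0.441, -3.104, 0.004]
contact_force: [0.0, -0.0, -0.1]
opening: 0.0879
```

```bash
python3 - <<'E'
from h import *
plan([.5263,.3321,.05],.244)
E
```

```text
t 1.1 pos [0.5374 0.3289 0.1102] phi -2.8595 D [-11.1   3.2 -60.2] turn 0.0381 n 2
[[5.0, 3.0, 30.0, np.float64(0.019), 0], [5.0, 3.0, 30.0, np.float64(0.019), 0]]
single: [ 9.4  6.3 60.2]
```

Request:
jog_arm(
  targets=[
    [5,3,20,0.019,0],
    [5,3,20,0.019,0],
    [0,0,0,0,0],
    [0,0,0,0,0],
  ],
)

```text
clock: 1.5
ee_pos: [0.5266, 0.3297, 0.0683]
ee_rot: [0.371, -3.112, 0.006]
contact_force: [0.4, 0.1, -0.1]
opening: 0.0881
```

```bash
python3 - <<'E'
from h import *
plan([.5263,.3321,.0105],.244)
from plant import viewer
import cv2
for n in("side","top"):
    c=viewer.camera(n)["img"]; im=c[120:240,130:290] if n=="side" else c[150:270,110:270]
    cv2.imwrite(f"pics/{n}1.png",cv2.resize(im,None,fx=4,fy=4,interpolation=cv2.INTER_CUBIC))
E
```

```text
t 1.5 pos [0.5266 0.3297 0.0683] phi -2.9041 D [ -0.3   2.4 -57.8] turn -0.0066 n 2
[[-0.0, 1.0, 29.0, np.float64(-0.003), 0], [-0.0, 1.0, 29.0, np.float64(-0.003), 0]]
single: [-0.7  2.6 57.8]
```

View pics/side1.png

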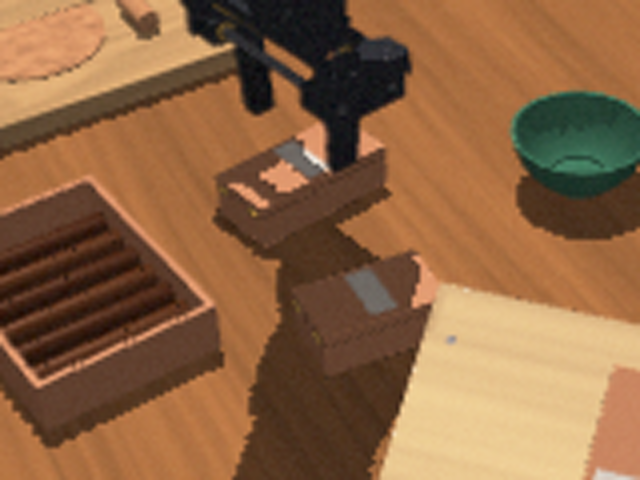

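Request:
jog_arm(
  targets=[
    [0,1,17,-0.003,0],
    [0,1,18,-0.003,0],
    [0,0,14,0,0],
    [0,0,3,0,0],
    [0,0,0,0,1],
    [0,0,0,0,1],
    [0,0,0,0,1],
    [0,0,0,0,1],
    [0,0,0,0,1],
  ],
)

```text
clock: 2.5
ee_pos: [0.5271, 0.3329, 0.0139]
ee_rot: [0.383, -3.114, 0.003]
contact_force: [-0.5, 0.1, -1.7]
opening: 0.0579
```

Request:
jog_arm(
  targets=[
    [0,0,-20,0,1],
    [0,0,-40,0,1],
    [0,0,-45,0,1],
    [0,0,-45,0,1],
    [0,0,-45,0,1],
    [0,0,-45,0,1],
    [0,0,0,0,1],
  ],
)

```text
clock: 3.2
ee_pos: [0.5265, 0.3324, 0.262]
ee_rot: [0.383, -3.109, 0.006]
contact_force: [0.1, -0.0, -2.8]
opening: 0.0577
```

```bash
python3 - <<'E'
from h import *
g=bed([.0844,-.0219,.0882],*rack)[0]-[0,0,.011]; print("contact TCP",g.round(4))
h=g.copy(); h[2]=.26
plan(h,rack[0],grip=1)
E
```

```text
contact TCP [ 0.5144 -0.1428  0.1525]
t 3.2 pos [0.5265 0.3324 0.262 ] phi -2.8964 D [ -12.1 -475.2   -2. ] turn -0.5141 n 11
[[12.0, -42.0, 0.0, np.float64(-0.047), 1], [13.0, -41.0, 0.0, np.float64(-0.047), 1], [15.0, -40.0, 0.0, np.float64(-0.047), 1], [17.0, -40.0, 0.0, np.float64(-0.047), 1], [19.0, -39.0, 0.0, np.float64(-0.047), 1], [21.0, -38.0, 0.0, np.float64(-0.047), 1], [23.0, -37.0, 0.0, np.float64(-0.047), 1], [24.0, -36.0, 0.0, np.float64(-0.047), 1], [26.0, -35.0, 0.0, np.float64(-0.047), 1], [28.0, -33.0, 0.0, np.float64(-0.047), 1], [29.0, -32.0, 0.0, np.float64(-0.047), 1]]
single: [ 127.  -458.1    4.5]
```

Request:
jog_arm(
  targets=[
    [6,-21,0,-0.03,1],
    [12,-38,0,-0.045,1],
    [14,-40,0,-0.047,1],
    [16,-40,0,-0.047,1],
    [18,-39,0,-0.047,1],
    [20,-38,0,-0.047,1],
    [22,-37,0,-0.047,1],
    [24,-36,0,-0.047,1],
    [26,-35,0,-0.047,1],
    [27,-34,0,-0.047,1],
    [24,-28,0,-0.047,1],
    [12,-12,0,-0.03,1],
    [0,0,0,0,1],
    [0,0,0,0,1],
  ],
)

```text
clock: 4.6
ee_pos: [0.5108, -0.1445, 0.2537]
ee_rot: [1.211, -2.878, -0.008]
contact_force: [-0.4, 0.1, -1.4]
opening: 0.0576
```

```bash
python3 - <<'E'
from h import *
plan([.5144,-.1428,.19],rack[0],grip=1)
from plant import viewer
import cv2
for n in("side","top"):
    c=viewer.camera(n)["img"]; im=c[120:300,180:380] if n=="side" else c[110:290,265:465]
    cv2.imwrite(f"pics/{n}2.png",cv2.resize(im,None,fx=3.5,fy=3.5,interpolation=cv2.INTER_CUBIC))
E
```

```text
t 4.6 pos [ 0.5108 -0.1445  0.2537] phi -2.3447 D [  3.6   1.7 -63.7] turn 0.0376 n 2
[[-2.0, -1.0, 32.0, np.float64(0.019), 1], [-2.0, -1.0, 32.0, np.float64(0.019), 1]]
single: [-4.8 -2.2 63.7]
```

View pics/side2.png

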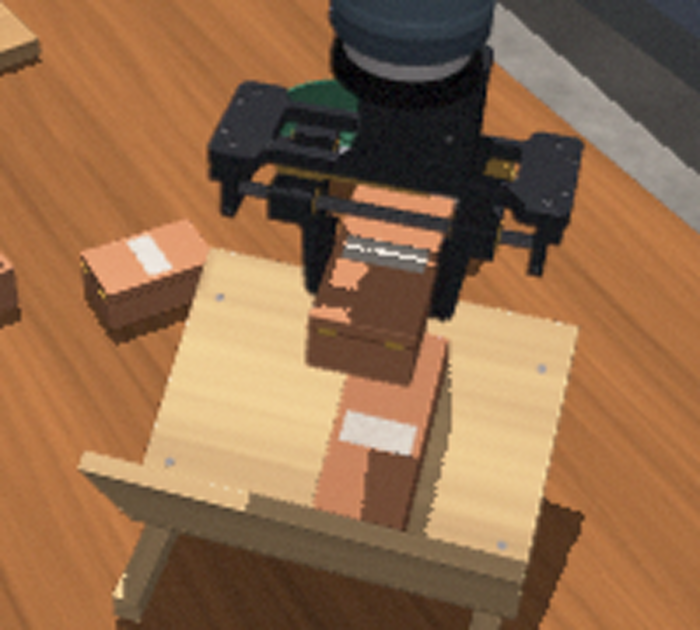

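View pics/top2.png

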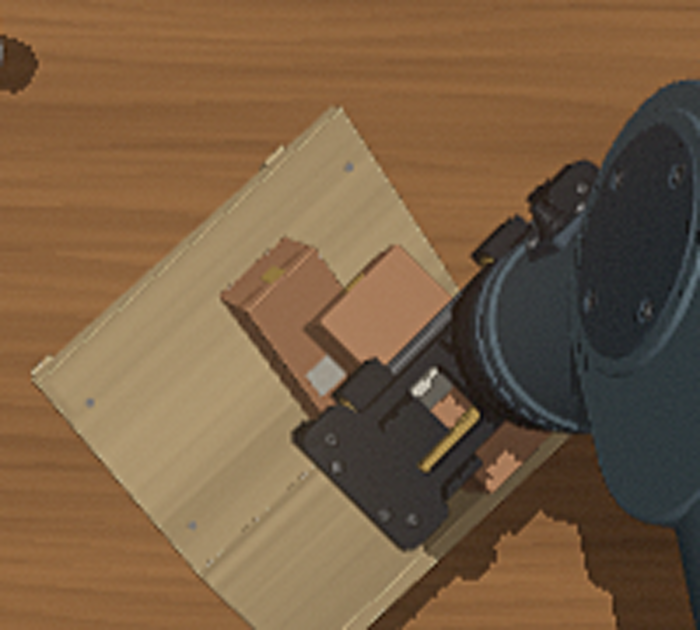

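Request:
jog_arm(
  targets=[
    [-2,-1,20,0.019,1],
    [-2,-1,20,0.019,1],
    [-1,0,18,0,1],
    [0,0,8,0,1],
    [0,0,0,0,1],
    [0,0,0,0,1],
  ],
)

```text
clock: 5.3
ee_pos: [0.5173, -0.1321, 0.1869]
ee_rot: [1.175, -2.897, -0.01]
contact_force: [0.7, -0.9, -1.5]
opening: 0.0576
```

```bash
python3 - <<'E'
from h import *
plan([.5144,-.1428,.1545],rack[0],grip=1)
E
```

```text
t 5.3 pos [ 0.5173 -0.1321  0.1869] phi -2.3706 D [ -2.9 -10.7 -32.4] turn 0.0117 n 1
[[9.0, -6.0, 32.0, np.float64(0.012), 1]]
single: [ 9.2 -6.1 32.4]
```

Request:
jog_arm(
  targets=[
    [5,-3,5,0.006,1],
    [4,-3,5,0.006,1],
    [0,0,5,0,1],
    [0,0,0,0,1],
    [0,0,0,0,1],
  ],
)

```text
clock: 5.8
ee_pos: [0.5158, -0.1443, 0.1729]
ee_rot: [1.156, -2.908, -0.006]
contact_force: [0.2, -0.9, -1.2]
opening: 0.0578
```

```bash
python3 - <<'E'
from h import *
plan([.5144,-.1428,.1545],rack[0],grip=1)
from plant import env
print(Ro.from_rotvec(env.get_state()["ee_rot"]).as_matrix().round(4))
E
```

```text
t 5.8 pos [ 0.5158 -0.1443  0.1729] phi -2.3846 D [ -1.4   1.5 -18.4] turn -0.0023 n 1
[[-0.0, 2.0, 18.0, np.float64(-0.002), 1]]
single: [-0.2  1.9 18.4]
[[-0.7269 -0.6867 -0.0128]
 [-0.6867  0.7269 -0.0011]
 [ 0.0101  0.0079 -0.9999]]
```

Request:
jog_arm(
  targets=[
    [0,1,5,0,1],
    [0,1,5,0,1],
    [0,0,4,0,1],
    [0,0,0,0,1],
    [0,0,0,0,1],
  ],
)

```text
clock: 6.3
ee_pos: [0.5142, -0.1423, 0.1577]
ee_rot: [1.157, -2.908, -0.006]
contact_force: [-0.0, -0.4, -1.7]
opening: 0.0577
```

```bash
python3 - <<'E'
from h import *
plan([.5144,-.1428,.1525],rack[0],grip=1)
g=bed([.071,-.0219,.063],*rack)[0]-[0,0,.011]; plan(g,rack[0])
E
```

```text
t 6.3 pos [ 0.5142 -0.1423  0.1577] phi -2.3841 D [ 0.2 -0.5 -5.2] turn -0.0018 n 1
[[0.0, -1.0, 5.0, np.float64(-0.002), 1]]
single: [ 0.1 -0.5  5.2]
t 6.3 pos [ 0.5142 -0.1423  0.1577] phi -2.3841 D [  0.2  -0.5 -33.7] turn -0.0018 n 1
[[-0.0, -1.0, 34.0, np.float64(-0.002), 0]]
single: [-0.2 -0.7 33.7]
```

Request:
jog_arm(
  targets=[
    [0,0,4,0,1],
    [0,0,3,0,1],
    [0,0,3,0,1],
    [0,0,3,0,1],
    [0,0,3,0,1],
    [0,0,0,0,1],
  ],
)

```text
clock: 6.9
ee_pos: [0.5134, -0.1434, 0.1414]
ee_rot: [1.155, -2.907, -0.005]
contact_force: [-1.7, -0.6, 1.1]
opening: 0.0579
```

```bash
cat > look.py <<'E'
import sys,cv2
from plant import viewer
k=sys.argv[1]
for n in("side","top"):
    c=viewer.camera(n)["img"]; cv2.imwrite(f"pics/{n}{k}raw.png",c); im=c[170:310,200:360] if n=="side" else c[130:310,265:455]
    cv2.imwrite(f"pics/{n}{k}.png",cv2.resize(im,None,fx=4,fy=4,interpolation=cv2.INTER_CUBIC))
E
python3 look.py 3
```

```text
(no output)
```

View pics/side3.png

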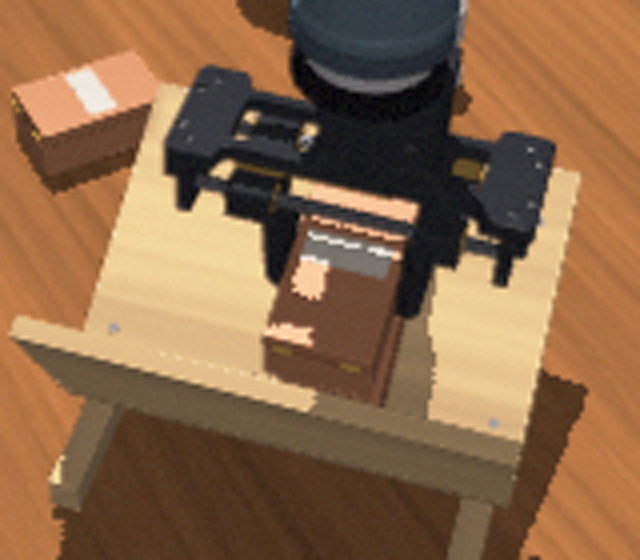

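Request:
jog_arm(
  targets=[
    [0,0,3,0,1],
    [0,0,3,0,1],
    [0,0,3,0,1],
    [0,0,3,0,1],
    [0,0,0,0,1],
  ],
)

```text
clock: 7.5
ee_pos: [0.5136, -0.1431, 0.1288]
ee_rot: [1.156, -2.908, -0.005]
contact_force: [-3.0, -0.4, 1.7]
opening: 0.0573
```

Request:
jog_arm(
  targets=[
    [0,0,2,0,1],
    [0,0,2,0,1],
    [0,0,0,0,1],
  ],
)

```text
clock: 7.8
ee_pos: [0.5141, -0.1428, 0.1246]
ee_rot: [1.157, -2.909, -0.005]
contact_force: [-2.2, -0.1, 2.7]
opening: 0.0579
```

```bash
python3 look.py 4
```

```text
(no output)
```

View pics/side4.png

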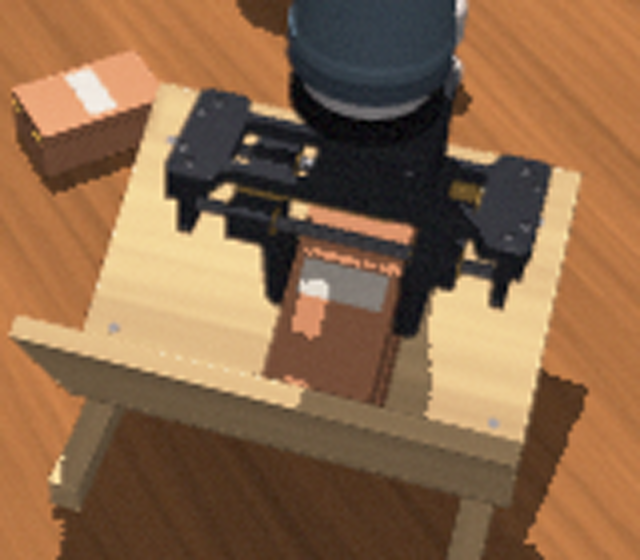

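View pics/top4.png

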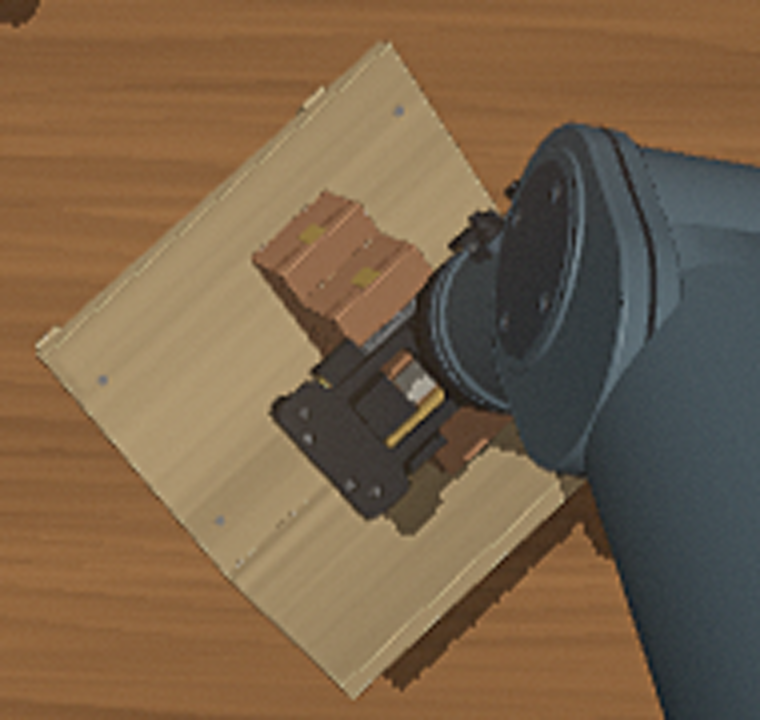

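Request:
jog_arm(
  targets=[
    [0,0,2,0,1],
    [0,0,0,0,1],
  ],
)

```text
clock: 8.1
ee_pos: [0.5144, -0.1427, 0.1227]
ee_rot: [1.158, -2.909, -0.004]
contact_force: [-2.2, -0.1, 0.0]
opening: 0.0576
```

Request:
jog_arm(
  targets=[
    [0,0,2,0,1],
    [0,0,0,0,1],
  ],
)

```text
clock: 8.3
ee_pos: [0.5146, -0.1427, 0.1218]
ee_rot: [1.158, -2.909, -0.004]
contact_force: [-1.7, -0.7, -0.6]
opening: 0.058
```

```bash
python3 look.py 5; python3 - <<'E'
from h import *
from plant import env
s=env.get_state(); p=np.array(s["ee_pos"]); R=Ro.from_rotvec(s["ee_rot"]).as_matrix(); g=p-.011*R[:,2]
print((bedR(rack[0]).T@(g-[rack[1],rack[2],.046])).round(4), s["contact_force"], s["moment"], (R.T@s["moment"]).round(3))
E
```

```text
[ 0.0703 -0.0221  0.0609] [-1.95061584 -0.14206023  4.5290591 ] [ 0.20734583  0.35933094 -0.02721428] [-0.398  0.118  0.024]
```

View pics/side5.png

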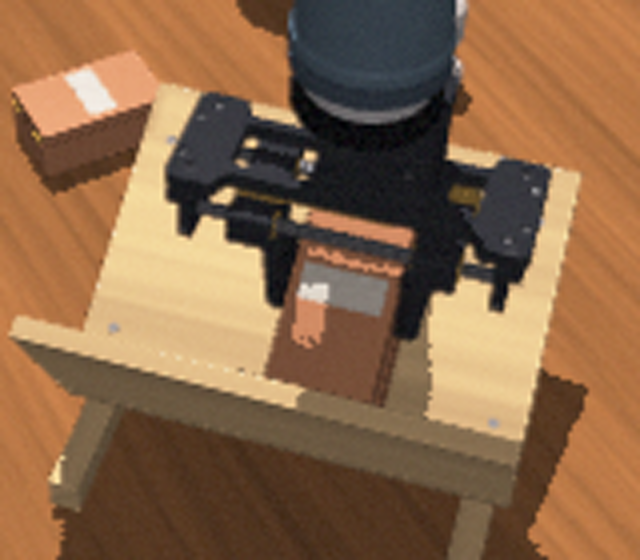

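View pics/top5.png

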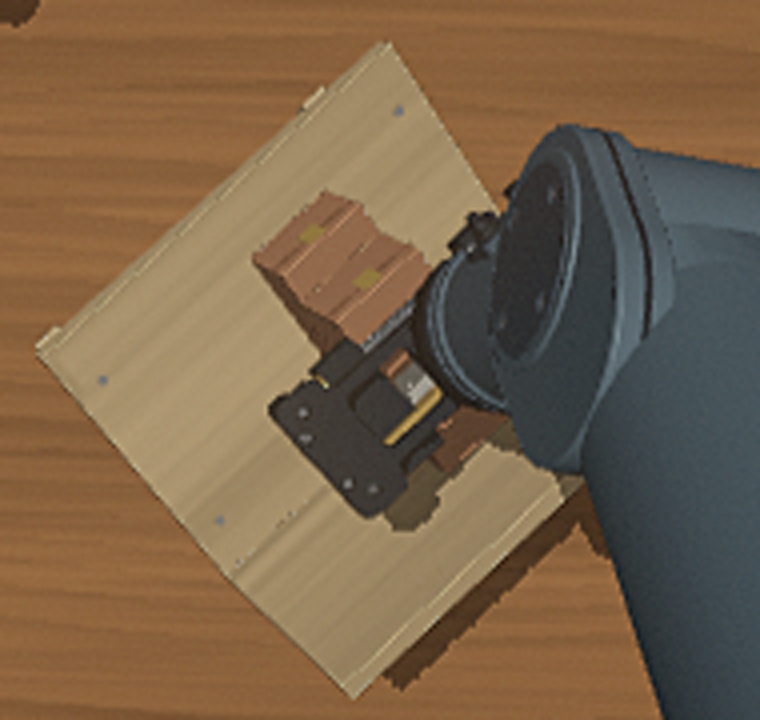

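Request:
jog_arm(
  targets=[
    [3,0,1.5,0,1],
    [3,0,1.5,0,1],
    [3,0,1.5,0,1],
    [0,0,0,0,1],
  ],
)

```text
clock: 8.8
ee_pos: [0.5118, -0.1464, 0.1193]
ee_rot: [1.163, -2.915, -0.004]
contact_force: [-2.3, -1.4, -1.1]
opening: 0.058
```

```bash
cat > st.py <<'E'
from h import *
from plant import env
s=env.get_state(); p=np.array(s["ee_pos"]); R=Ro.from_rotvec(s["ee_rot"]).as_matrix(); g=p-.011*R[:,2]
print("grasp in bed mm",(bedR(rack[0]).T@(g-[rack[1],rack[2],.046])*1e3).round(1),"F bed",(bedR(rack[0]).T@s["contact_force"]).round(1),"M",s["moment"].round(2),"phi",np.arctan2(-R[1,0],-R[0,0]).round(4),"t",s["clock"])
E
python3 st.py
```

```text
grasp in bed mm [ 65.  -22.7  60.9] F bed [-2.8  0.5  0.3] M [-0.29  0.47  0.1 ] phi 0.7593 t 8.8
```

Request:
jog_arm(
  targets=[
    [3,0,1.5,0,1],
    [3,0,1.5,0,1],
    [3,0,1.5,0,1],
    [0,0,0,0,1],
  ],
)

```text
clock: 9.2
ee_pos: [0.5117, -0.1465, 0.1193]
ee_rot: [-1.165, 2.906, 0.007]
contact_force: [-1.6, -1.9, -0.9]
opening: 0.0576
```

```bash
python3 st.py
```

```text
grasp in bed mm [ 64.7 -22.7  61. ] F bed [-2.6 -0.3  0.3] M [-0.46  0.62  0.05] phi 0.7625 t 9.2
```

```bash
python3 look.py 6; python3 st.py
```

```text
grasp in bed mm [ 64.6 -22.8  60.9] F bed [3.4 1.2 6.5] M [ 0.4   0.54 -0.06] phi 0.762 t 9.3
```

View pics/side6.png

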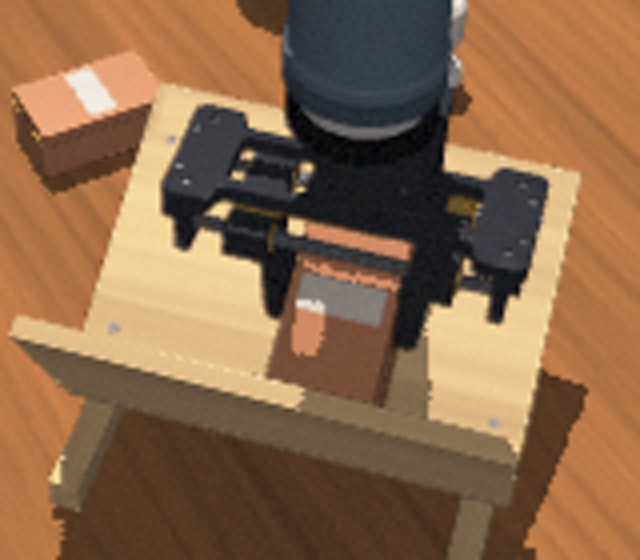

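View pics/top6.png

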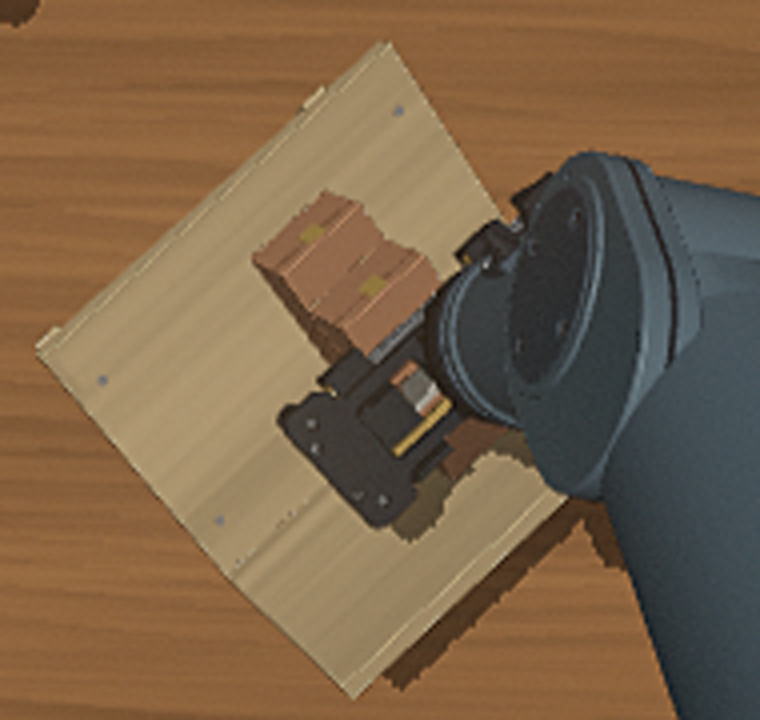

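Request:
jog_arm(
  targets=[
    [0,0,0,0,0.5],
    [0,0,0,0,0],
    [0,0,0,0,0],
    [0,0,-10,0,0],
    [0,0,-30,0,0],
    [0,0,-45,0,0],
    [0,0,-45,0,0],
    [0,0,0,0,0],
  ],
)

```text
clock: 10.1
ee_pos: [0.5091, -0.1489, 0.2531]
ee_rot: [-1.163, 2.912, 0.009]
contact_force: [0.2, -0.3, -0.3]
opening: 0.0881
```

```bash
python3 st.py; python3 - <<'E'
from h import *
plan([.49,.02,.26],-.0285)
E
```

```text
grasp in bed mm [124.4 -22.7 180.9] F bed [-0.2 -0.3 -0.2] M [0.1  0.02 0.04] phi 0.7601 t 10.1
t 10.1 pos [ 0.5091 -0.1489  0.2531] phi -2.3815 D [-19.1 168.9   6.9] turn 0.7886 n 6
[[-17.0, 23.0, -1.0, np.float64(0.131), 0], [-14.0, 25.0, -1.0, np.float64(0.131), 0], [-11.0, 26.0, -1.0, np.float64(0.131), 0], [-7.0, 27.0, -1.0, np.float64(0.131), 0], [-3.0, 28.0, -1.0, np.float64(0.131), 0], [0.0, 28.0, -1.0, np.float64(0.131), 0]]
single: [-102.6  135.6   -5.7]
```

Request:
jog_arm(
  targets=[
    [-25,34,-2,0,0],
    [-25,34,-2,0,0],
    [-25,34,-2,0,0],
    [-25,34,-2,0,0],
    [0,40,0,0,0],
    [0,0,0,0,0],
  ],
)

```text
clock: 10.7
ee_pos: [0.4597, 0.052, 0.2645]
ee_rot: [-1.153, 2.91, 0.002]
contact_force: [0.1, 0.0, 0.3]
opening: 0.0884
```

```bash
python3 look.py 7
```

```text
(no output)
```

View pics/side7.png

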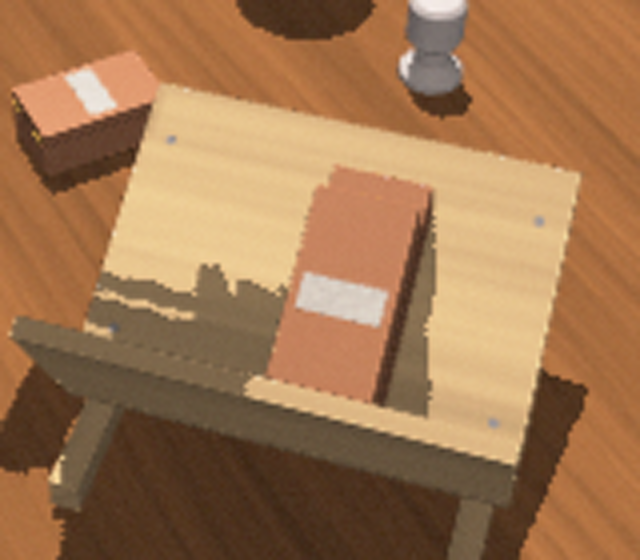

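View pics/top7.png

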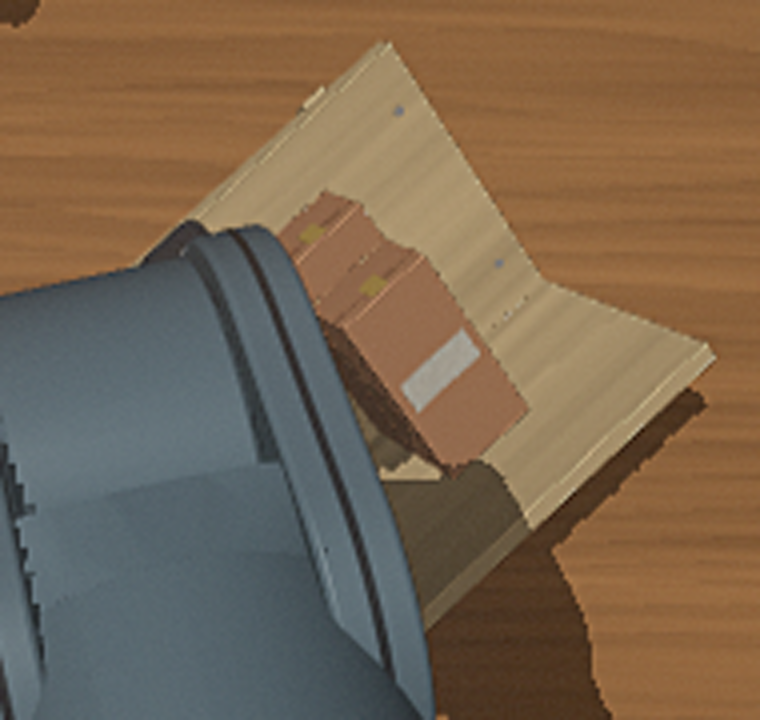

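```bash
cat > fitbox.py <<'E'
from h import *
def fit(L,z,tt,tc,ss=None,sc=None):
    P=np.array([(L,.029),(L,-.029),(0,-.029),(0,.029)])
    def X(p):
        c,s=np.cos(p[2]),np.sin(p[2]); q=P-[L/2,0]; q=q@np.array([[c,-s],[s,c]]).T+[L/2+p[0],p[1]]
        return bed(np.c_[q,np.full(4,z)],*rack)
    t=crop(tt,*tc)
    def g(p):
        r=(proj("top",X(p))-t).ravel()
        if ss is not None:
            r=np.r_[r,(proj("side",X(p)[:len(ss)])-crop(ss,*sc)).ravel()]
        return r
    s=least_squares(g,[0,0,0]); rep("x0,y,yaw",s); print(s.fun.reshape(-1,2).round(1).tolist())
E
python3 - <<'E'
from fitbox import *
t=[(347,325),(420,250),(527,408),(453,468)]
fit(.12,.076,t,(4,265,130)); fit(.12,.076,t,(4,265,130),[(316,187),(428,212)],(4,200,170))
# base same, top only
fit(.145,.038,[(285,277),(362,205),(486,383),(410,452)],(4,265,130))
fit(.145,.038,[(285,277),(362,205),(486,383),(410,452)],(4,265,130),[(352,107),(452,128)],(4,195,185))
E
python3 - <<'E'
import cv2
im=cv2.imread("pics/side7raw.png")[205:275,255:320]
cv2.imwrite("pics/s7z.png",cv2.resize(im,None,fx=8,fy=8,interpolation=cv2.INTER_CUBIC))
E
```

```text
x0,y,yaw [ 0.0035 -0.0227  0.0031] rms px 1.04
[[-1.4, -0.4], [0.8, -0.5], [0.8, -0.9], [0.1, 2.0]]
x0,y,yaw [ 0.0014 -0.0233 -0.002 ] rms px 1.21
[[-0.7, -0.1], [1.6, -0.0], [1.3, -0.4], [0.6, 2.5], [0.9, -1.3], [-1.0, -1.6]]
x0,y,yaw [ 0.0011 -0.0218 -0.0004] rms px 0.74
[[-1.0, -0.7], [-0.3, -0.7], [0.5, 0.8], [1.0, 0.7]]
x0,y,yaw [ 0.0003 -0.0219  0.0004] rms px 0.67
[[-0.8, -0.4], [-0.1, -0.4], [0.7, 1.0], [1.2, 0.9], [0.2, -0.7], [0.1, -0.4]]
```

View pics/s7z.png

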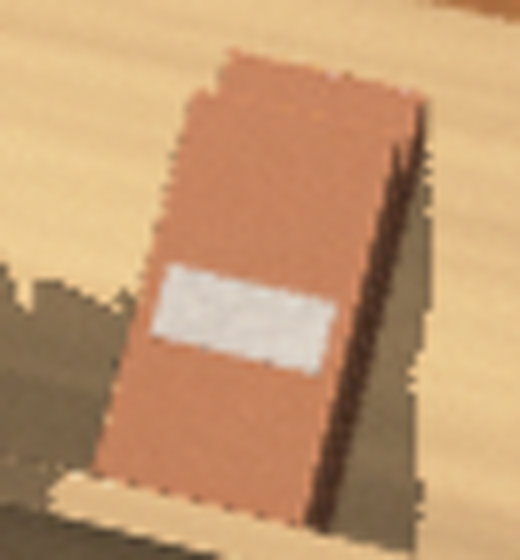

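```bash
python3 - <<'E'
from h import *
g=bed([.095,-.0223,.045],*rack)[0]-[0,0,.011]; print(g)
h=g.copy(); h[2]=.235
plan(h,rack[0])
E
```

```text
[ 0.5361681  -0.122674    0.11933244]
t 10.8 pos [0.4626 0.0483 0.2649] phi -2.3921 D [  73.5 -171.   -29.9] turn -0.0098 n 5
[[13.0, -35.0, 6.0, np.float64(-0.002), 0], [13.0, -35.0, 6.0, np.float64(-0.002), 0], [13.0, -35.0, 6.0, np.float64(-0.002), 0], [13.0, -35.0, 6.0, np.float64(-0.002), 0], [13.0, -35.0, 6.0, np.float64(-0.002), 0]]
single: [  63.  -175.1   30.1]
```

Request:
jog_arm(
  targets=[
    [13,-35,3,-0.002,0],
    [13,-35,3,-0.002,0],
    [13,-35,6,-0.002,0],
    [13,-35,8,-0.002,0],
    [10,-25,8,-0.002,0],
    [3,-10,2,0,0],
    [0,0,0,0,0],
    [0,0,0,0,0],
  ],
)

```text
clock: 11.6
ee_pos: [0.5392, -0.1417, 0.2339]
ee_rot: [-1.142, 2.913, -0.009]
contact_force: [-0.3, 0.2, 0.7]
opening: 0.088
```

```bash
python3 - <<'E'
from h import *
plan([ 0.5362,-0.1227,.17],rack[0])
E
```

```text
t 11.6 pos [ 0.5392 -0.1417  0.2339] phi -2.3945 D [ -3.   19.  -63.9] turn -0.0122 n 2
[[-5.0, 8.0, 32.0, np.float64(-0.006), 0], [-5.0, 8.0, 32.0, np.float64(-0.006), 0]]
single: [-10.1  16.6  63.9]
```

Request:
jog_arm(
  targets=[
    [-4,6,15,-0.005,0],
    [-4,6,20,-0.005,0],
    [0,2,15,0,0],
    [0,0,5,0,0],
    [0,0,0,0,0],
    [0,0,0,0,0],
  ],
)

```text
clock: 12.2
ee_pos: [0.5369, -0.1179, 0.1809]
ee_rot: [-1.168, 2.897, -0.008]
contact_force: [-0.0, -0.0, -0.3]
opening: 0.0882
```

```bash
python3 - <<'E'
from h import *
plan([ 0.5362,-0.1227,.14],rack[0])
E
```

```text
t 12.2 pos [ 0.5369 -0.1179  0.1809] phi -2.3752 D [ -0.7  -4.8 -40.9] turn 0.0071 n 1
[[4.0, -2.0, 41.0, np.float64(0.007), 0]]
single: [ 4.4 -2.5 40.9]
```

Request:
jog_arm(
  targets=[
    [2,-1,10,0.004,0],
    [2,-1,10,0.003,0],
    [0,0,10,0,0],
    [0,0,5,0,0],
    [0,0,0,0,0],
    [0,0,0,0,0],
  ],
)

```text
clock: 12.8
ee_pos: [0.5369, -0.123, 0.1441]
ee_rot: [-1.155, 2.9, -0.01]
contact_force: [0.4, -0.1, 0.1]
opening: 0.0876
```

```bash
python3 - <<'E'
from h import *
plan([ 0.5362,-0.1227,.1193],rack[0])
E
```

```text
t 12.8 pos [ 0.5369 -0.123   0.1441] phi -2.3835 D [ -0.7   0.3 -24.8] turn -0.0013 n 1
[[1.0, 1.0, 25.0, np.float64(-0.001), 0]]
single: [ 0.7  1.  24.8]
```

Request:
jog_arm(
  targets=[
    [0,1,8,0,0],
    [0,0,8,0,0],
    [0,0,6,0,0],
    [0,0,2,0,0],
    [0,0,0,0,0],
  ],
)

```text
clock: 13.3
ee_pos: [0.5369, -0.122, 0.1182]
ee_rot: [-1.155, 2.9, -0.011]
contact_force: [-0.1, -0.5, 0.3]
opening: 0.0883
```

```bash
python3 st.py; python3 look.py 8
```

```text
grasp in bed mm [ 95.2 -22.2  43.6] F bed [-0.2 -0.3  0.5] M [0.08 0.07 0.09] phi 0.7582 t 13.3
```

View pics/side8.png

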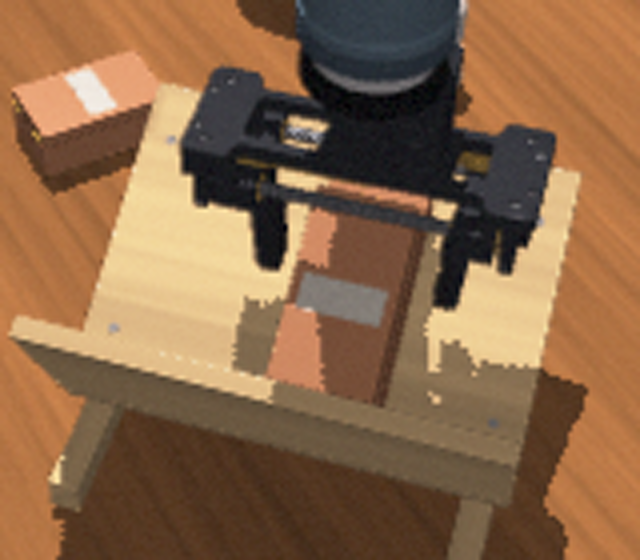

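View pics/top8.png

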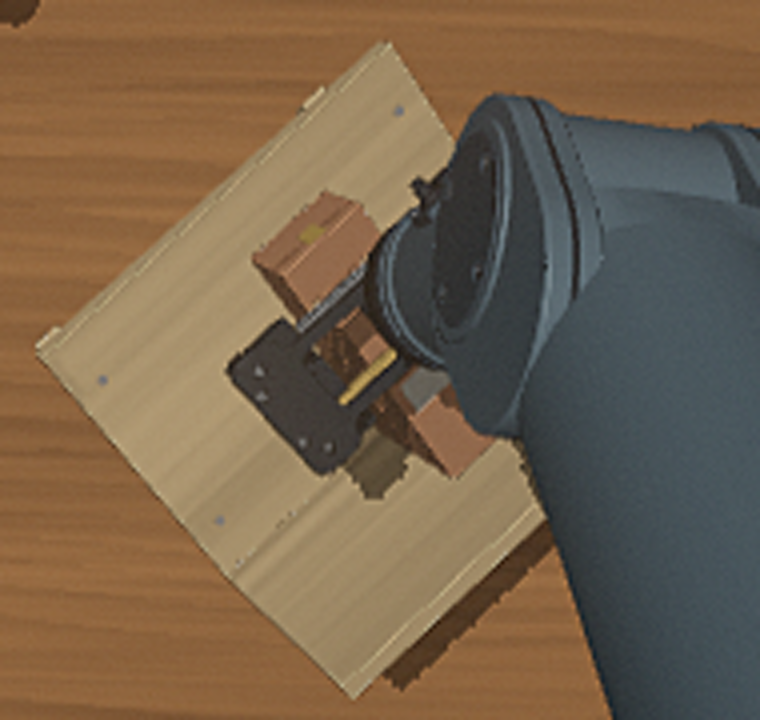

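Straddling both boxes, clear of them. Squeeze, then push toward the backboard.

Request:
jog_arm(
  targets=[
    [0,0,0,0,1],
    [0,0,0,0,1],
    [0,0,0,0,1],
    [0,0,0,0,1],
    [0,0,0,0,1],
  ],
)

```text
clock: 13.9
ee_pos: [0.5376, -0.1222, 0.1194]
ee_rot: [-1.154, 2.898, -0.012]
contact_force: [0.6, 0.2, -0.7]
opening: 0.058
```

```bash
python3 st.py
```

```text
grasp in bed mm [ 96.1 -22.8  44.5] F bed [ 0.1 -0.3 -0.9] M [ 0.23  0.07 -0.14] phi 0.7578 t 13.9
```

Request:
jog_arm(
  targets=[
    [3,0,1.5,0,1],
    [4,0,2,0,1],
    [5,0,2.5,0,1],
    [5,0,2.5,0,1],
  ],
)

```text
clock: 14.3
ee_pos: [0.5378, -0.1222, 0.1194]
ee_rot: [-1.156, 2.871, -0.008]
contact_force: [2.2, 8.8, 19.0]
opening: 0.0576
```

```bash
python3 st.py
```

```text
grasp in bed mm [ 96.  -22.8  44.6] F bed [15.7  4.8 13.1] M [ 2.41  0.5  -0.18] phi 0.766 t 14.3
```

Request:
jog_arm(
  targets=[
    [0,0,0,0,1],
    [0,0,0,0,0.4],
    [0,0,0,0,0],
    [0,0,0,0,0],
    [0,0,-10,0,0],
    [0,0,-20,0,0],
    [0,0,-20,0,0],
    [0,0,-5,0,1],
    [0,0,0,0,1],
    [0,0,0,0,1],
  ],
)

```text
clock: 15.3
ee_pos: [0.5345, -0.1239, 0.1772]
ee_rot: [-1.155, 2.872, -0.009]
contact_force: [0.6, -0.5, 0.3]
opening: 0.0664
```

```bash
python3 - <<'E'
from h import *
a=rack[0];f=np.array([np.cos(a),np.sin(a),0])
g=bed([.132,-.0225,.058],*rack)[0]+.009*f+[0,0,.008]; print(g)
plan(g+[0,0,.02],a)
E
```

```text
[ 0.56210239 -0.09833499  0.16718121]
t 15.3 pos [ 0.5345 -0.1239  0.1772] phi -2.3763 D [27.6 25.6 10. ] turn 0.006 n 1
[[-38.0, -1.0, -8.0, np.float64(0.006), 0]]
single: [-38.   -0.9  -8.4]
```

```bash
cat >> st.py <<'E'
print("tool z in rack-level frame (fwd,left,up):",[float(round(R[:,2]@v,4)) for v in (np.array([np.cos(rack[0]),np.sin(rack[0]),0]),np.array([-np.sin(rack[0]),np.cos(rack[0]),0]),np.array([0,0,1]))])
E
python3 st.py
```

```text
grasp in bed mm [119.9 -21.8  97.3] F bed [ 0.2 -0.8  0.2] M [ 0.08  0.06 -0.02] phi 0.7653 t 15.3
tool z in rack-level frame (fwd,left,up): [0.0406, -0.0221, -0.9989]
```

Request:
jog_arm(
  targets=[
    [-12,0,-4,0.003,1],
    [-14,0,-4,0.003,1],
    [-10,0,0,0,1],
    [0,0,0,0,1],
    [0,0,0,0,1],
  ],
)

```text
clock: 15.8
ee_pos: [0.5622, -0.0952, 0.1852]
ee_rot: [-1.15, 2.877, -0.005]
contact_force: [-0.8, -0.8, -0.2]
opening: 0.0263
```

```bash
python3 - <<'E'
from h import *
plan([ 0.5621,-0.0983,.1672],rack[0])
E
python3 look.py 9
```

```text
t 15.8 pos [ 0.5622 -0.0952  0.1852] phi -2.3809 D [ -0.1  -3.1 -18. ] turn 0.0014 n 1
[[3.0, -2.0, 18.0, np.float64(0.001), 0]]
single: [ 2.9 -1.9 17.9]
```

View pics/side9.png

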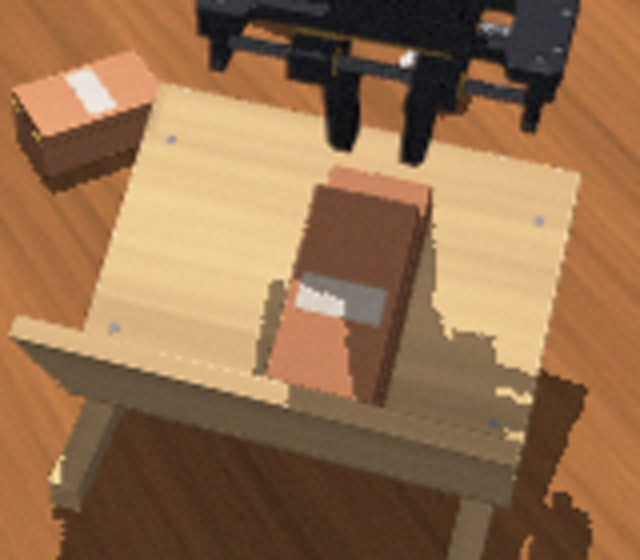

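Request:
jog_arm(
  targets=[
    [1,-1,8,0,0.7],
    [1,0,8,0,0.7],
    [0,0,3,0,0.7],
    [0,0,0,0,0.7],
    [0,0,0,0,0.7],
  ],
)

```text
clock: 16.4
ee_pos: [0.5603, -0.0991, 0.1634]
ee_rot: [-1.146, 2.881, -0.004]
contact_force: [0.1, 0.0, 1.7]
opening: 0.0265
```

```bash
python3 - <<'E'
from h import *
plan([ 0.5621,-0.0983,.1672],rack[0])
E
python3 st.py
```

```text
t 16.4 pos [ 0.5603 -0.0991  0.1634] phi -2.3839 D [1.8 0.8 3.8] turn -0.0016 n 1
[[-2.0, -1.0, -4.0, np.float64(-0.002), 0]]
single: [-2.  -0.8 -3.7]
grasp in bed mm [145.1 -21.6  68.3] F bed [ 0.8 -0.   1.4] M [0.01 0.05 0.01] phi 0.7577 t 16.4
tool z in rack-level frame (fwd,left,up): [0.0372, -0.0177, -0.9992]
```

Request:
jog_arm(
  targets=[
    [2.5,0,0.5,0,0.7],
    [2.5,0,1,0,0.7],
    [2.5,0,1,0,0.7],
    [2,0,1,0,0.7],
  ],
)

```text
clock: 16.8
ee_pos: [0.5552, -0.1052, 0.1607]
ee_rot: [-1.145, 2.876, -0.006]
contact_force: [3.5, 4.6, 4.0]
opening: 0.0266
```

```bash
python3 st.py
```

```text
grasp in bed mm [136.8 -22.5  69.6] F bed [6.9 1.  0.8] M [ 1.07 -0.84 -0.04] phi 0.7583 t 16.8
tool z in rack-level frame (fwd,left,up): [0.0412, -0.0206, -0.9989]
```

Request:
jog_arm(
  targets=[
    [3,0,1.5,0,0.7],
    [4,0,2,0,0.7],
  ],
)

```text
clock: 17.0
ee_pos: [0.5552, -0.1056, 0.1602]
ee_rot: [-1.145, 2.864, -0.005]
contact_force: [2.7, 8.8, 13.9]
opening: 0.0264
```

```bash
python3 st.py
```

```text
grasp in bed mm [136.3 -22.7  69.3] F bed [13.5  4.5  8.5] M [ 2.02 -0.41 -0.04] phi 0.7613 t 17.0
tool z in rack-level frame (fwd,left,up): [0.0522, -0.0242, -0.9983]
```

Request:
jog_arm(
  targets=[
    [-5,0,-4,0,0.7],
    [-10,0,-10,0,0.7],
    [-5,0,-30,0,0],
    [0,0,-40,0,0],
    [0,0,-20,0,0],
    [0,0,0,0,0],
  ],
)

```text
clock: 17.6
ee_pos: [0.5644, -0.0921, 0.2705]
ee_rot: [-1.147, 2.866, -0.004]
contact_force: [-0.0, 0.7, -0.0]
opening: 0.0561
```

```bash
python3 st.py; python3 - <<'E'
from h import *
plan([.5058,.1705,.25],-.0285,step=38)
E
```

```text
grasp in bed mm [202.1 -19.3 159.3] F bed [ 0.4  0.6 -0.2] M [0.01 0.11 0.01] phi 0.7622 t 17.6
tool z in rack-level frame (fwd,left,up): [0.0495, -0.0227, -0.9985]
t 17.6 pos [ 0.5644 -0.0921  0.2705] phi -2.3794 D [-58.6 262.6 -20.5] turn 0.7907 n 8
[[-17.0, 29.0, 3.0, np.float64(0.099), 0], [-14.0, 30.0, 3.0, np.float64(0.099), 0], [-11.0, 32.0, 3.0, np.float64(0.099), 0], [-8.0, 33.0, 3.0, np.float64(0.099), 0], [-5.0, 33.0, 3.0, np.float64(0.099), 0], [-1.0, 34.0, 3.0, np.float64(0.099), 0], [2.0, 34.0, 3.0, np.float64(0.099), 0], [5.0, 33.0, 3.0, np.float64(0.099), 0]]
single: [-137.8  231.    22.1]
```

Request:
jog_arm(
  targets=[
    [-10,18,0,0.06,0],
    [-15,29,2,0.09,0],
    [-12,31,2,0.099,0],
    [-9,32,2,0.099,0],
    [-6,33,2,0.099,0],
    [-2,33,2,0.099,0],
    [1,33,2,0.099,0],
    [3,28,2,0.08,0],
    [2,13,2,0.04,0],
    [0,0,0,0,0],
    [0,0,0,0,0],
  ],
)

```text
clock: 18.7
ee_pos: [0.5012, 0.169, 0.2461]
ee_rot: [0.058, 3.103, 0.015]
contact_force: [0.5, -1.0, -0.6]
opening: 0.0886
```

```bash
python3 look.py 10; python3 - <<'E'
from h import *
plan([.5058,.1685,.15],-.0285,step=38)
E
```

```text
t 18.8 pos [0.5015 0.1684 0.2463] phi 3.1024 D [  4.3   0.1 -96.3] turn -0.0107 n 3
[[-0.0, -0.0, 32.0, np.float64(-0.004), 0], [-0.0, -0.0, 32.0, np.float64(-0.004), 0], [-0.0, -0.0, 32.0, np.float64(-0.004), 0]]
single: [-0.6 -0.8 96.4]
```

View pics/side10.png

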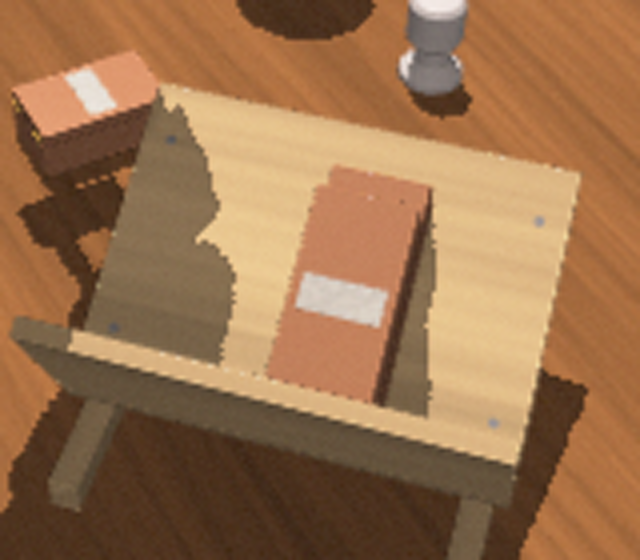

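View pics/top10.png

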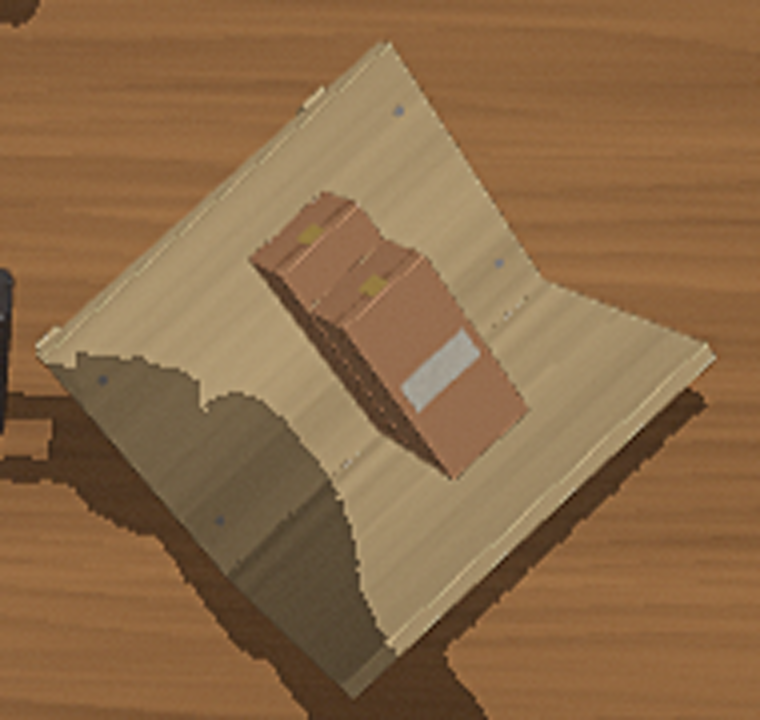

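```bash
python3 - <<'E'
from fitbox import *
fit(.12,.076,[(346,325),(420,250),(527,408),(453,479)],(4,265,130))
fit(.12,.076,[(346,325),(420,250),(527,408),(453,479)],(4,265,130),[(316,187),(428,209)],(4,200,170))
E
```

```text
x0,y,yaw [ 0.0024 -0.0217 -0.0043] rms px 0.57
[[-1.2, 0.0], [0.9, 0.1], [0.6, -0.1], [-0.2, -0.0]]
x0,y,yaw [ 0.0011 -0.0224 -0.0084] rms px 0.83
[[-0.5, 0.1], [1.6, 0.3], [1.0, 0.2], [0.2, 0.2], [0.7, -1.2], [-1.3, -0.7]]
```

Request:
jog_arm(
  targets=[
    [0,0,25,-0.004,0],
    [0,0,35,-0.004,0],
    [0,0,30,-0.003,0],
    [0,0,15,0,0],
    [0,0,0,0,0],
    [0,0,0,0,0],
  ],
)

```text
clock: 19.4
ee_pos: [0.5101, 0.1615, 0.1399]
ee_rot: [0.056, 3.097, 0.012]
contact_force: [-0.6, 0.3, 0.4]
opening: 0.0881
```

```bash
python3 - <<'E'
from h import *
plan([.504,.1685,.08],-.0285,step=38)
from plant import viewer
import cv2
for n in("side","top"):
    c=viewer.camera(n)["img"]; im=c[120:240,170:330] if n=="side" else c[160:280,180:340]
    cv2.imwrite(f"pics/{n}11.png",cv2.resize(im,None,fx=4,fy=4,interpolation=cv2.INTER_CUBIC))
E
```

```text
t 19.4 pos [0.5101 0.1615 0.1399] phi 3.1055 D [ -6.1   7.  -59.9] turn -0.0076 n 2
[[4.0, 3.0, 30.0, np.float64(-0.004), 0], [4.0, 3.0, 30.0, np.float64(-0.004), 0]]
single: [ 9.   6.3 59.6]
```

View pics/side11.png

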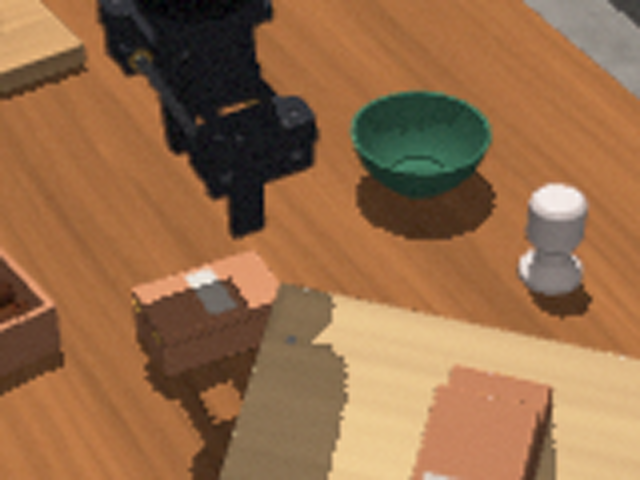

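View pics/top11.png

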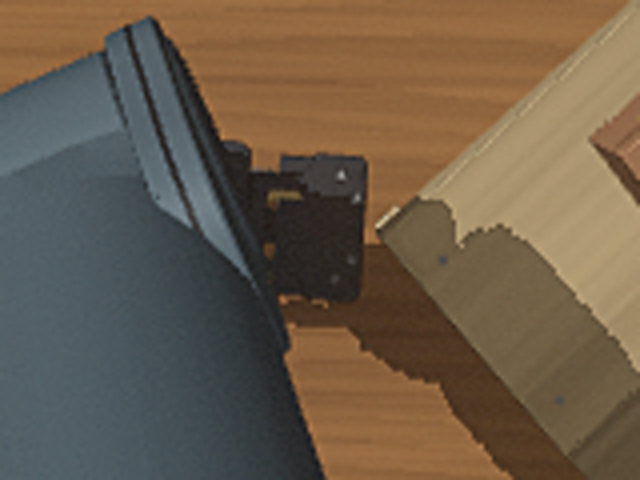

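Request:
jog_arm(
  targets=[
    [4,3,0,-0.004,0],
    [4,3,5,-0.004,0],
    [0,0,15,0,0],
    [0,0,10,0,0],
    [0,0,0,0,0],
    [0,0,0,0,0],
  ],
)

```text
clock: 20.1
ee_pos: [0.5049, 0.1709, 0.1124]
ee_rot: [0.039, 3.09, 0.018]
contact_force: [-0.5, 0.5, 0.3]
opening: 0.0881
```

```bash
python3 - <<'E'
from h import *
plan([.5055,.1685,.06],-.0285,step=38)
E
```

```text
t 20.1 pos [0.5049 0.1709 0.1124] phi 3.116 D [  0.6  -2.4 -52.4] turn 0.0029 n 2
[[1.0, -2.0, 26.0, np.float64(0.001), 0], [1.0, -2.0, 26.0, np.float64(0.001), 0]]
single: [ 2.  -3.  52.3]
```

Request:
jog_arm(
  targets=[
    [0,-1,10,0,0],
    [0,0,15,0,0],
    [1,0,15,0,0],
    [1,0,10,0,0],
    [0,0,0,0,0],
    [0,0,0,0,0],
  ],
)

```text
clock: 20.7
ee_pos: [0.5068, 0.1707, 0.0606]
ee_rot: [0.039, 3.087, 0.02]
contact_force: [0.1, -0.7, -0.7]
opening: 0.0882
```

```bash
python3 - <<'E'
from h import *
plan([.5058,.1685,.0145],-.0285,step=38)
from plant import viewer
import cv2
for n in("side","top"):
    c=viewer.camera(n)["img"]; im=c[120:240,170:330] if n=="side" else c[160:280,180:340]
    cv2.imwrite(f"pics/{n}12.png",cv2.resize(im,None,fx=4,fy=4,interpolation=cv2.INTER_CUBIC))
E
```

```text
t 20.7 pos [0.5068 0.1707 0.0606] phi 3.1157 D [ -1.   -2.2 -46.1] turn 0.0026 n 2
[[2.0, -1.0, 23.0, np.float64(0.001), 0], [2.0, -1.0, 23.0, np.float64(0.001), 0]]
single: [ 3.4 -2.9 46. ]
```

View pics/side12.png

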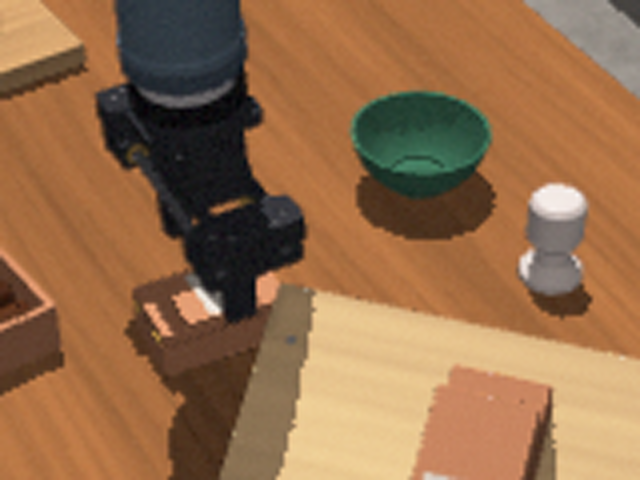

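View pics/top12.png

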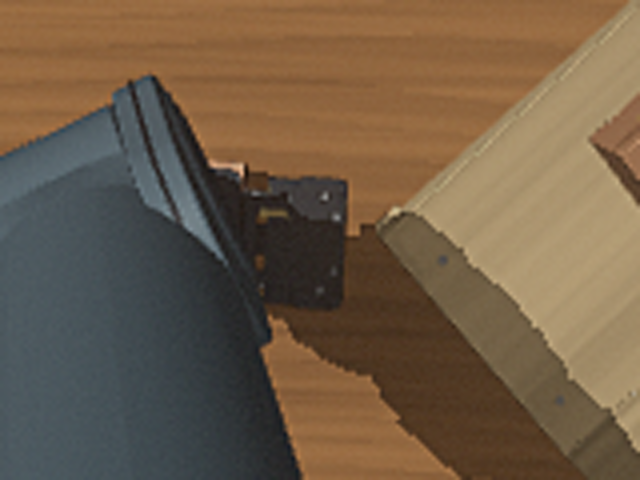

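Request:
jog_arm(
  targets=[
    [1,-1,10,0,0],
    [1,0,13,0,0],
    [1,0,12,0,0],
    [0,0,6,0,0],
    [0,0,0,0,0],
    [0,0,0,0,0],
  ],
)

```text
clock: 21.4
ee_pos: [0.5066, 0.1705, 0.0166]
ee_rot: [0.04, 3.086, 0.021]
contact_force: [1.1, 0.1, 0.9]
opening: 0.0883
```

```bash
python3 - <<'E'
from h import *
plan([.5058,.1685,.0145],-.0285,step=38)
E
```

```text
t 21.4 pos [0.5066 0.1705 0.0166] phi 3.1156 D [-0.8 -2.  -2.1] turn 0.0025 n 1
[[1.0, -2.0, 2.0, np.float64(0.002), 0]]
single: [ 0.8 -2.   2.1]
```

Request:
jog_arm(
  targets=[
    [0,-1,1,0,1],
    [0,0,0,0,1],
    [0,0,0,0,1],
    [0,0,0,0,1],
    [0,0,0,0,1],
    [0,0,0,0,1],
  ],
)

```text
clock: 22.0
ee_pos: [0.5071, 0.1694, 0.0164]
ee_rot: [0.04, 3.085, 0.021]
contact_force: [-0.7, 0.0, -1.4]
opening: 0.0579
```

Request:
jog_arm(
  targets=[
    [0,0,-20,0,1],
    [0,0,-35,0,1],
    [0,0,-45,0,1],
    [0,0,-45,0,1],
    [0,0,-45,0,1],
    [0,0,-45,0,1],
    [0,0,-20,0,1],
    [0,0,0,0,1],
    [0,0,0,0,1],
  ],
)

```text
clock: 22.9
ee_pos: [0.4897, 0.1653, 0.2789]
ee_rot: [0.039, 3.09, 0.018]
contact_force: [1.5, 0.1, -1.4]
opening: 0.0581
```

```bash
python3 st.py; python3 - <<'E'
from plant import viewer
import cv2
for n in("side","top"):
    c=viewer.camera(n)["img"]; cv2.imwrite(f"pics/{n}13.png",c)
E
```

```text
grasp in bed mm [314.8 218.9 108.8] F bed [ 0.3 -0.9 -1.8] M [0.06 0.07 0.06] phi -0.0254 t 22.9
tool z in rack-level frame (fwd,left,up): [0.0453, -0.0275, -0.9986]
```

View pics/side13.png

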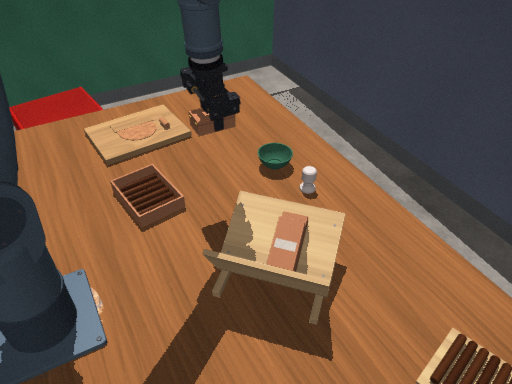

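```bash
cat >> h.py <<'E'
def gplan(b,lift=0,**k):
    from plant import env
    R=Ro.from_rotvec(env.get_state()["ee_rot"]).as_matrix()
    plan(bed(np.array(b)/1e3,*rack)[0]+.011*R[:,2]+[0,0,lift],.7585,grip=1,**k)
E
python3 - <<'E'
from h import *
gplan([66.6,-22.7,122.5],.085,step=38)
E
```

```text
t 23.0 pos [0.4893 0.1652 0.278 ] phi 3.1163 D [   3.1 -330.4  -18.5] turn -0.7838 n 9
[[-1.0, -37.0, 2.0, np.float64(-0.087), 1], [2.0, -37.0, 2.0, np.float64(-0.087), 1], [5.0, -36.0, 2.0, np.float64(-0.087), 1], [8.0, -36.0, 2.0, np.float64(-0.087), 1], [11.0, -35.0, 2.0, np.float64(-0.087), 1], [14.0, -34.0, 2.0, np.float64(-0.087), 1], [17.0, -32.0, 2.0, np.float64(-0.087), 1], [20.0, -31.0, 2.0, np.float64(-0.087), 1], [23.0, -29.0, 2.0, np.float64(-0.087), 1]]
single: [ -10.5 -330.4   15.2]
```

Request:
jog_arm(
  targets=[
    [0,-20,0,-0.05,1],
    [1,-35,0,-0.08,1],
    [4,-36,1,-0.085,1],
    [7,-36,2,-0.087,1],
    [10,-35,2,-0.087,1],
    [13,-34,2,-0.087,1],
    [16,-33,2,-0.087,1],
    [19,-31,2,-0.087,1],
    [18,-23,2,-0.08,1],
    [9,-9,0,-0.04,1],
    [0,0,0,0,1],
    [0,0,0,0,1],
    [0,0,0,0,1],
  ],
)

```text
clock: 24.3
ee_pos: [0.479, -0.1594, 0.2373]
ee_rot: [-1.189, 2.893, 0.012]
contact_force: [0.8, 0.2, -1.5]
opening: 0.0573
```

```bash
python3 st.py;python3 - <<'E'
from h import *
gplan([66.6,-22.7,122.5],.035,step=38)
E
```

```text
grasp in bed mm [ 91.3  -9.6 180.6] F bed [-0.  -0.4 -1.7] M [0.09 0.02 0.01] phi 0.78 t 24.3
tool z in rack-level frame (fwd,left,up): [0.0154, 0.0022, -0.9999]
t 24.3 pos [ 0.479  -0.1594  0.2373] phi -2.3616 D [ 12.9  -5.7 -27.9] turn 0.0215 n 1
[[-5.0, -13.0, 28.0, np.float64(0.022), 1]]
single: [ -4.8 -13.2  28. ]
```

Request:
jog_arm(
  targets=[
    [-2,-5,0,0.01,1],
    [-2,-5,5,0.01,1],
    [0,-3,8,0,1],
    [0,0,5,0,1],
    [0,0,0,0,1],
    [0,0,0,0,1],
  ],
)

```text
clock: 24.9
ee_pos: [0.4929, -0.1622, 0.217]
ee_rot: [-1.165, 2.904, 0.015]
contact_force: [-0.1, -0.3, -1.7]
opening: 0.0578
```

```bash
python3 st.py;python3 - <<'E'
from h import *
gplan([66.6,-22.7,122.5],.012,step=38)
E
```

```text
grasp in bed mm [ 88.9 -21.3 158.8] F bed [-1.1 -0.2 -1.3] M [0.04 0.04 0.01] phi 0.7628 t 24.9
tool z in rack-level frame (fwd,left,up): [0.0157, 0.0039, -0.9999]
t 24.9 pos [ 0.4929 -0.1622  0.217 ] phi -2.3788 D [ -1.   -2.9 -30.5] turn 0.0043 n 1
[[3.0, -2.0, 30.0, np.float64(0.004), 1]]
single: [ 3.2 -1.5 30.5]
```

Request:
jog_arm(
  targets=[
    [1,-1,8,0.003,1],
    [2,0,8,0,1],
    [0,0,8,0,1],
    [0,0,4,0,1],
    [0,0,0,0,1],
    [0,0,0,0,1],
  ],
)

```text
clock: 25.5
ee_pos: [0.491, -0.165, 0.1862]
ee_rot: [-1.159, 2.906, 0.015]
contact_force: [0.6, -0.4, -1.9]
opening: 0.0578
```

```bash
python3 st.py;python3 - <<'E'
from h import *
gplan([66.6,-22.7,122.5],.003,step=38)
E
python3 look.py 14
```

```text
grasp in bed mm [ 71.6 -22.  133.2] F bed [-0.8 -0.7 -1.7] M [0.05 0.04 0.01] phi 0.759 t 25.5
tool z in rack-level frame (fwd,left,up): [0.0154, 0.0043, -0.9999]
t 25.5 pos [ 0.491  -0.165   0.1862] phi -2.3826 D [ 0.9 -0.1 -8.8] turn 0.0005 n 1
[[-0.0, -1.0, 9.0, np.float64(0.001), 1]]
single: [-0.5 -0.8  8.8]
```

View pics/side14.png

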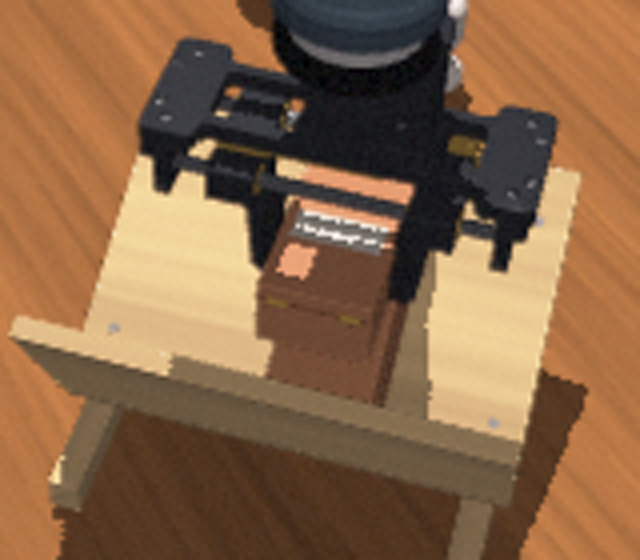

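View pics/top14.png

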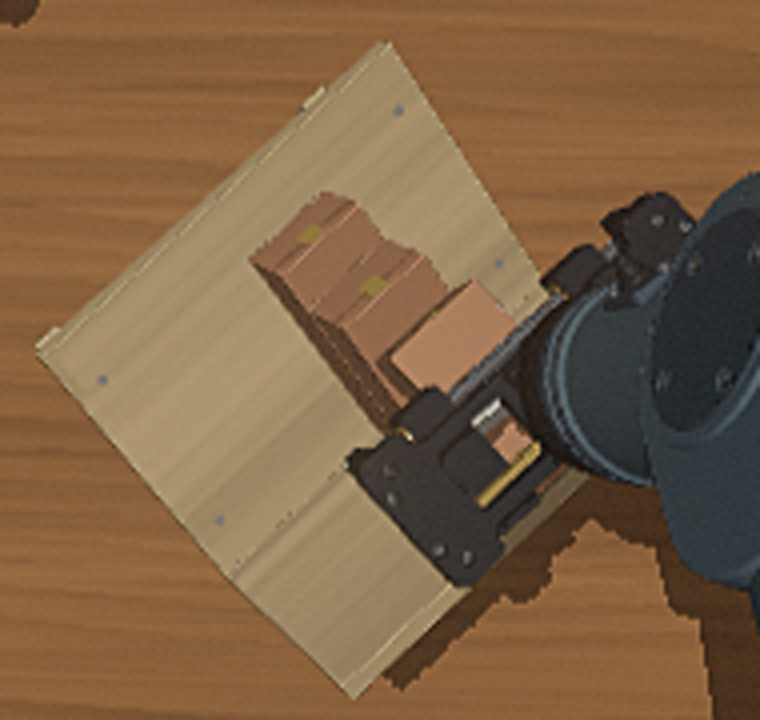

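Request:
jog_arm(
  targets=[
    [0,-1,5,0,1],
    [0,0,4,0,1],
    [0,0,3,0,1],
    [0,0,3,0,1],
    [0,0,2,0,1],
    [0,0,2,0,1],
    [0,0,0,0,1],
  ],
)

```text
clock: 26.3
ee_pos: [0.4916, -0.1675, 0.1682]
ee_rot: [-1.157, 2.907, 0.012]
contact_force: [-0.7, 0.4, 1.7]
opening: 0.058
```

```bash
python3 st.py
```

```text
grasp in bed mm [ 62.  -24.2 117.9] F bed [0.6 0.7 1.6] M [0.21 0.19 0.07] phi 0.7578 t 26.3
tool z in rack-level frame (fwd,left,up): [0.0144, 0.0025, -0.9999]
```

Request:
jog_arm(
  targets=[
    [0,0,3,0,1],
    [0,0,3,0,1],
    [0,0,2,0,1],
    [0,0,0,0,1],
  ],
)

```text
clock: 26.7
ee_pos: [0.4908, -0.1682, 0.1602]
ee_rot: [-1.157, 2.909, 0.012]
contact_force: [-2.1, -0.3, 3.2]
opening: 0.0577
```

```bash
python3 st.py; python3 look.py 15
```

```text
grasp in bed mm [ 57.3 -24.1 111.3] F bed [-0.   1.2  3.7] M [0.18 0.39 0.09] phi 0.7571 t 26.7
tool z in rack-level frame (fwd,left,up): [0.013, 0.0029, -0.9999]
```

View pics/side15.png

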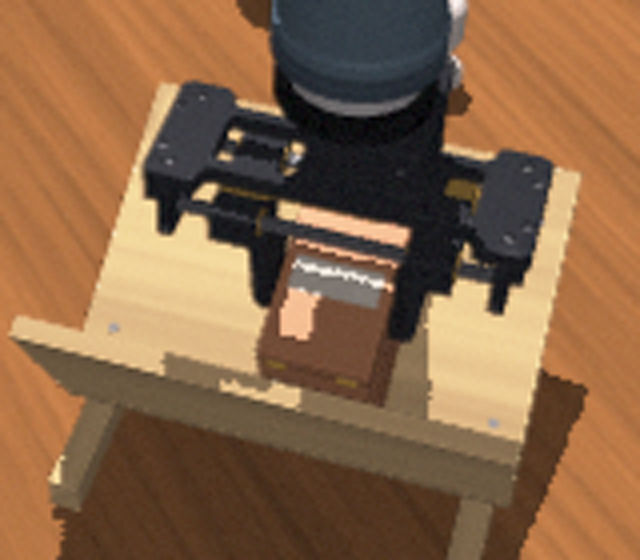

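Request:
jog_arm(
  targets=[
    [-1,0.5,2.5,0,1],
    [-1,0.5,2.5,0,1],
    [-1,0,2,0,1],
    [0,0,0,0,1],
  ],
)

```text
clock: 27.2
ee_pos: [0.4911, -0.1678, 0.153]
ee_rot: [-1.155, 2.913, 0.009]
contact_force: [-2.5, 1.1, 2.9]
opening: 0.0575
```

```bash
python3 st.py; python3 look.py 16
```

```text
grasp in bed mm [ 54.4 -24.  104.7] F bed [0.4 2.5 3. ] M [0.14 0.31 0.09] phi 0.7552 t 27.2
tool z in rack-level frame (fwd,left,up): [0.0098, 0.0021, -0.9999]
```

View pics/side16.png

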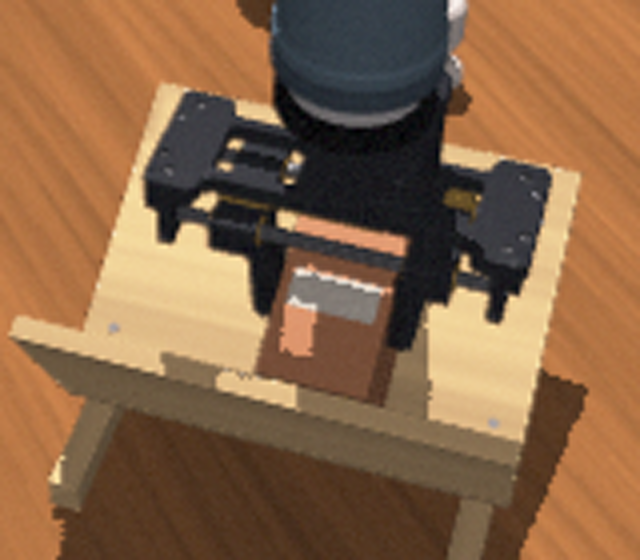

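View pics/top16.png

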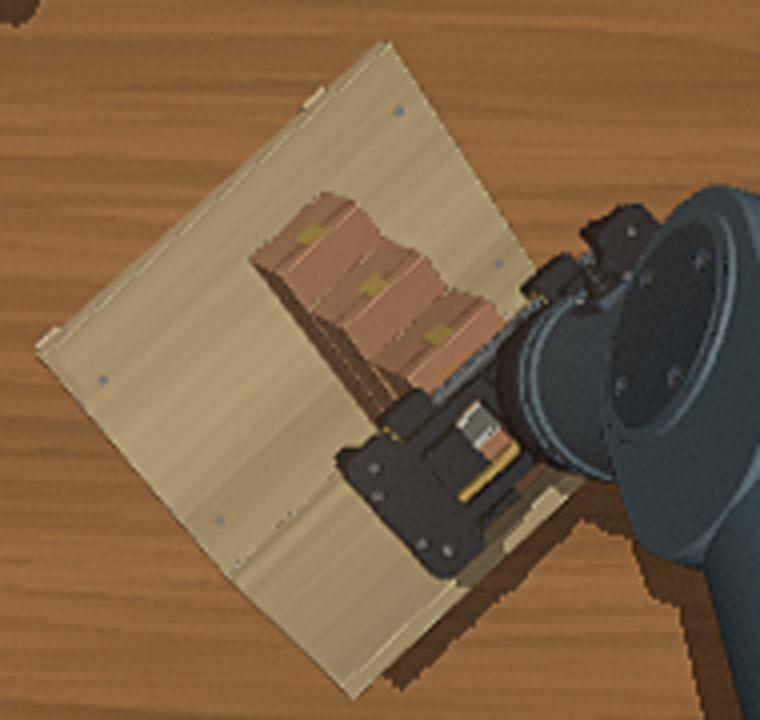

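Request:
jog_arm(
  targets=[
    [-0.5,1,2,0,1],
    [0,1,1,0,1],
    [2,1,1,0,1],
    [3,0.5,1.5,0,1],
    [0,0,0,0,1],
  ],
)

```text
clock: 27.8
ee_pos: [0.4913, -0.1673, 0.1502]
ee_rot: [-1.152, 2.901, 0.001]
contact_force: [-4.1, -4.1, 3.0]
opening: 0.0578
```

```bash
python3 st.py
```

```text
grasp in bed mm [ 53.5 -23.7 102. ] F bed [-3.7 -0.2  5.4] M [-0.52  0.82  0.18] phi 0.7563 t 27.8
tool z in rack-level frame (fwd,left,up): [0.0187, -0.0067, -0.9998]
```

Request:
jog_arm(
  targets=[
    [4,2,1,0,1],
    [4,2,1.5,0,1],
    [4,2,1.5,0,1],
  ],
)

```text
clock: 28.1
ee_pos: [0.4904, -0.1668, 0.1501]
ee_rot: [-1.15, 2.877, -0.01]
contact_force: [5.3, 3.5, 7.5]
opening: 0.058
```

```bash
python3 st.py
```

```text
grasp in bed mm [ 53.  -22.6 102.2] F bed [ 9.  -1.1  3.7] M [ 0.78 -0.94 -0.08] phi 0.7612 t 28.1
tool z in rack-level frame (fwd,left,up): [0.0377, -0.0218, -0.999]
```

Request:
jog_arm(
  targets=[
    [0,0,0,0,1],
    [0,0,0,0,0.4],
    [0,0,0,0,0],
    [0,0,0,0,0],
    [0,0,-10,0,0],
    [0,0,-20,0,0],
    [0,0,-10,0,0],
    [0,0,0,0,0],
    [0,0,0,0,0],
  ],
)

```text
clock: 29.0
ee_pos: [0.4869, -0.1652, 0.1907]
ee_rot: [-1.153, 2.878, -0.004]
contact_force: [0.2, -0.7, 0.4]
opening: 0.0883
```

```bash
python3 st.py; python3 look.py 17; python3 - <<'E'
from h import *
gplan([75,-22.6,83],.03,step=38)
E
```

```text
grasp in bed mm [ 70.8 -19.1 138.7] F bed [-0.1 -0.6  0.5] M [0.03 0.06 0.02] phi 0.7625 t 29.0
tool z in rack-level frame (fwd,left,up): [0.0369, -0.0174, -0.9992]
t 29.1 pos [ 0.4868 -0.1652  0.1903] phi -2.3791 D [ 24.3  18.  -16.8] turn 0.0039 n 1
[[-29.0, -3.0, 18.0, np.float64(0.004), 1]]
single: [-29.3  -3.5  17.9]
```

View pics/side17.png

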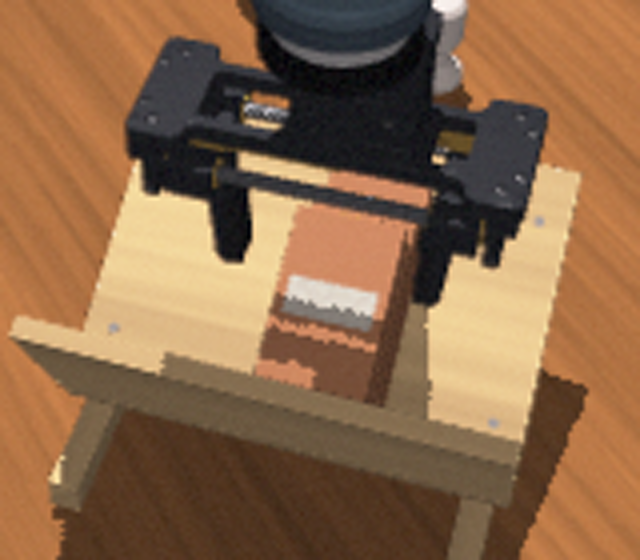

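View pics/top17.png

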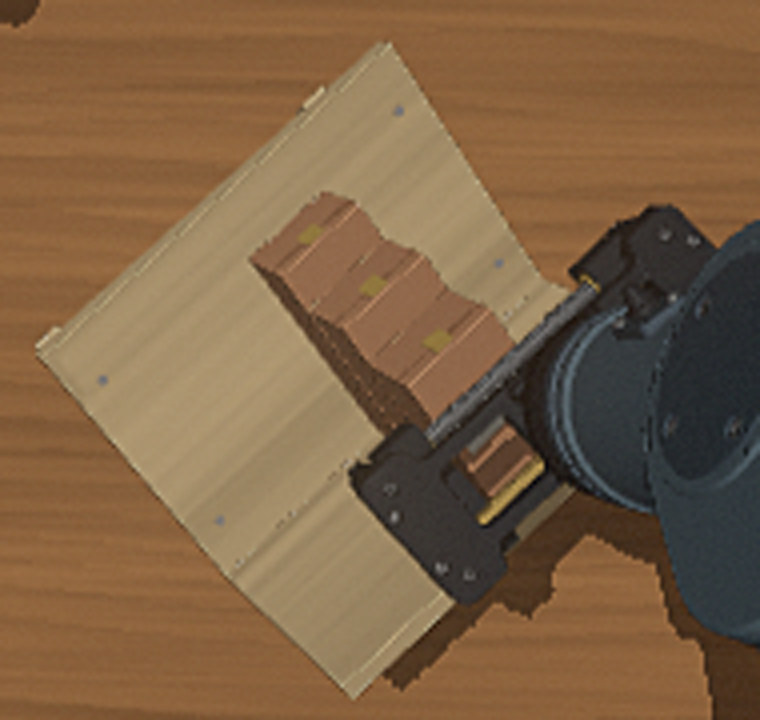

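Request:
jog_arm(
  targets=[
    [-8,-1,0,0.002,0],
    [-10,-1,0,0.002,0],
    [-8,-1,5,0,0],
    [-2,0,8,0,0],
    [0,0,4,0,0],
    [0,0,0,0,0],
    [0,0,0,0,0],
  ],
)

```text
clock: 29.8
ee_pos: [0.511, -0.1449, 0.1703]
ee_rot: [-1.151, 2.884, 0.001]
contact_force: [0.5, -0.1, -0.9]
opening: 0.0881
```

```bash
python3 - <<'E'
from h import *
gplan([75,-22.6,83],.0,step=38)
E
```

```text
t 29.8 pos [ 0.511  -0.1449  0.1703] phi -2.382 D [  0.   -2.3 -26.8] turn 0.0011 n 1
[[2.0, -1.0, 27.0, np.float64(0.001), 1]]
single: [ 2.5 -1.3 26.8]
```

Request:
jog_arm(
  targets=[
    [1,-1,7,0,0],
    [1,0,8,0,0],
    [0,0,7,0,0],
    [0,0,3,0,0],
    [0,0,0,0,0],
    [0,0,0,0,0],
  ],
)

```text
clock: 30.4
ee_pos: [0.5103, -0.1477, 0.1428]
ee_rot: [-1.149, 2.885, 0.001]
contact_force: [0.3, 0.1, 0.6]
opening: 0.0883
```

```bash
python3 st.py; python3 look.py 18
```

```text
grasp in bed mm [ 73.9 -22.5  82.8] F bed [ 0.6 -0.1  0.4] M [ 0.03  0.09 -0.03] phi 0.758 t 30.4
tool z in rack-level frame (fwd,left,up): [0.0338, -0.0126, -0.9993]
```

View pics/side18.png

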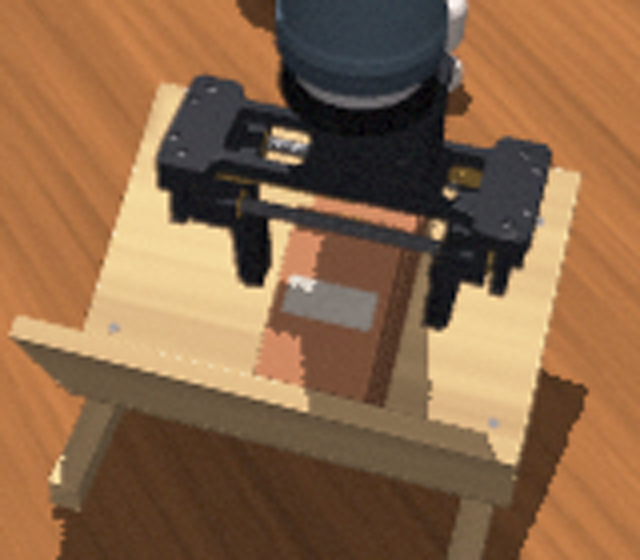

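Request:
jog_arm(
  targets=[
    [0,0,0,0,1],
    [0,0,0,0,1],
    [0,0,0,0,1],
    [0,0,0,0,1],
    [0,0,0,0,1],
    [0,0,0,0,1],
  ],
)

```text
clock: 31.1
ee_pos: [0.5109, -0.1476, 0.1438]
ee_rot: [-1.148, 2.884, 0.0]
contact_force: [-1.1, -0.1, -0.5]
opening: 0.0581
```

```bash
python3 st.py
```

```text
grasp in bed mm [ 74.8 -22.8  83.5] F bed [-1.   0.7 -0. ] M [ 0.08  0.13 -0.06] phi 0.758 t 31.1
tool z in rack-level frame (fwd,left,up): [0.0349, -0.0138, -0.9993]
```

Request:
jog_arm(
  targets=[
    [0,0,0,0,0.4],
    [0,0,0,0,0],
    [0,0,0,0,0],
    [0,0,-10,0,0],
    [0,0,-20,0,0],
    [0,0,-20,0,0],
    [0,0,-5,0,0.7],
    [0,0,0,0,0.7],
    [0,0,0,0,0.7],
  ],
)

```text
clock: 32.0
ee_pos: [0.5088, -0.1486, 0.2022]
ee_rot: [-1.148, 2.884, -0.001]
contact_force: [0.5, -0.0, 0.4]
opening: 0.0663
```

```bash
python3 st.py; python3 - <<'E'
from h import *
a=rack[0];f=np.array([np.cos(a),np.sin(a),0])
g=bed([.106,-.0225,.096],*rack)[0]+.009*f+[0,0,.008]; print(g)
plan(g+[0,0,.01],a)
E
```

```text
grasp in bed mm [100.3 -22.1 136.1] F bed [ 0.5 -0.4  0.2] M [ 0.06  0.02 -0.01] phi 0.7581 t 32.0
tool z in rack-level frame (fwd,left,up): [0.035, -0.0144, -0.9993]
[ 0.53251191 -0.1264199   0.18852695]
t 32.0 pos [ 0.5088 -0.1486  0.2022] phi -2.3835 D [23.7 22.2 -3.7] turn -0.0012 n 1
[[-32.0, -0.0, 5.0, np.float64(-0.001), 0]]
single: [-32.3  -0.1   4.8]
```

Request:
jog_arm(
  targets=[
    [-10,0,0,0,0.7],
    [-12,0,0,0,0.7],
    [-8,0,0,0,0.7],
    [-1,0,2,0,0.7],
    [0,0,2,0,0.7],
    [0,0,0,0,0.7],
  ],
)

```text
clock: 32.6
ee_pos: [0.5327, -0.1236, 0.1961]
ee_rot: [-1.153, 2.886, 0.004]
contact_force: [-0.7, 0.1, 0.5]
opening: 0.0266
```

```bash
python3 - <<'E'
from h import *
plan([0.5325,-0.1264,0.1865],rack[0])
E
```

```text
t 32.6 pos [ 0.5327 -0.1236  0.1961] phi -2.3814 D [-0.2 -2.8 -9.6] turn 0.0009 n 1
[[2.0, -2.0, 10.0, np.float64(0.001), 0]]
single: [ 2.4 -1.8  9.6]
```

Request:
jog_arm(
  targets=[
    [0,-1,4,0,0.7],
    [0,-1,4,0,0.7],
    [0,0,2,0,0.7],
    [0,0,0,0,0.7],
  ],
)

```text
clock: 33.0
ee_pos: [0.5337, -0.126, 0.1849]
ee_rot: [-1.151, 2.887, 0.004]
contact_force: [-0.1, 0.2, 0.2]
opening: 0.0266
```

```bash
python3 st.py
```

```text
grasp in bed mm [121.8 -22.9 105. ] F bed [0.2 0.2 0.1] M [0.13 0.03 0.03] phi 0.7586 t 33.0
tool z in rack-level frame (fwd,left,up): [0.0318, -0.0099, -0.9994]
```

Request:
jog_arm(
  targets=[
    [2.5,0,0.5,0,0.7],
    [2.5,0,1,0,0.7],
    [2.5,0,1,0,0.7],
    [2.5,0,1,0,0.7],
  ],
)

```text
clock: 33.4
ee_pos: [0.5271, -0.1329, 0.1814]
ee_rot: [-1.15, 2.885, 0.003]
contact_force: [3.0, 5.4, 2.6]
opening: 0.0262
```

```bash
python3 st.py
```

```text
grasp in bed mm [111.8 -23.3 106.4] F bed [ 6.4  1.8 -0.5] M [ 1.2 -0.8 -0. ] phi 0.7586 t 33.4
tool z in rack-level frame (fwd,left,up): [0.0341, -0.0112, -0.9994]
```

Request:
jog_arm(
  targets=[
    [3,0,1.5,0,0.7],
    [4,0,2,0,0.7],
  ],
)

```text
clock: 33.6
ee_pos: [0.5271, -0.1332, 0.1808]
ee_rot: [-1.15, 2.873, 0.005]
contact_force: [2.2, 10.4, 15.1]
opening: 0.0266
```

```bash
python3 st.py
```

```text
grasp in bed mm [111.3 -23.5 106. ] F bed [14.8  6.   9.2] M [ 2.13 -0.39 -0.06] phi 0.7617 t 33.6
tool z in rack-level frame (fwd,left,up): [0.045, -0.0147, -0.9989]
```

Request:
jog_arm(
  targets=[
    [-5,0,-4,0,0.7],
    [-10,0,-10,0,0.7],
    [-5,0,-30,0,0.7],
    [0,0,-35,0,0.7],
    [-5,25,-10,0,0.7],
    [-15,35,0,0,0.7],
    [-15,35,0,0,0.7],
    [-15,35,0,0,0.7],
    [-15,35,0,0,0.7],
    [-10,30,0,0,0.7],
    [0,10,0,0,0.7],
    [0,0,0,0,0.7],
    [0,0,0,0,0.7],
  ],
)

```text
clock: 34.9
ee_pos: [0.4516, 0.0854, 0.281]
ee_rot: [-1.144, 2.871, -0.006]
contact_force: [-0.3, -0.5, -0.2]
opening: 0.0263
```

```bash
python3 st.py; python3 look.py 19
```

```text
grasp in bed mm [242.7 187.1 149.5] F bed [-0.6 -0.2  0.1] M [0.02 0.09 0.02] phi 0.7587 t 34.9
tool z in rack-level frame (fwd,left,up): [0.0458, -0.0224, -0.9987]
```

View pics/side19.png

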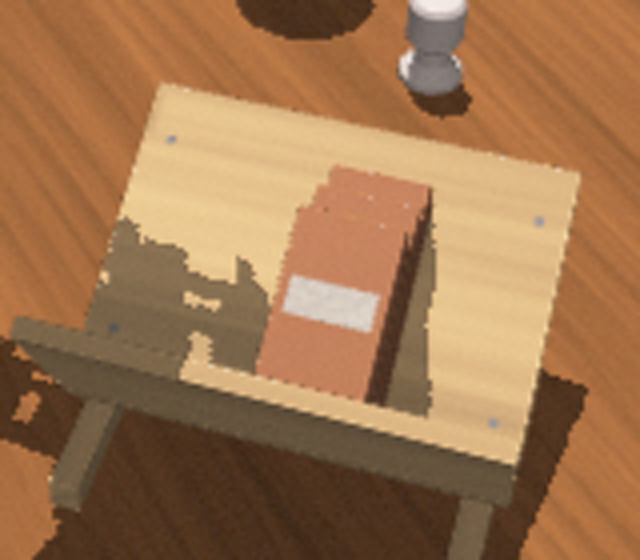

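View pics/top19.png

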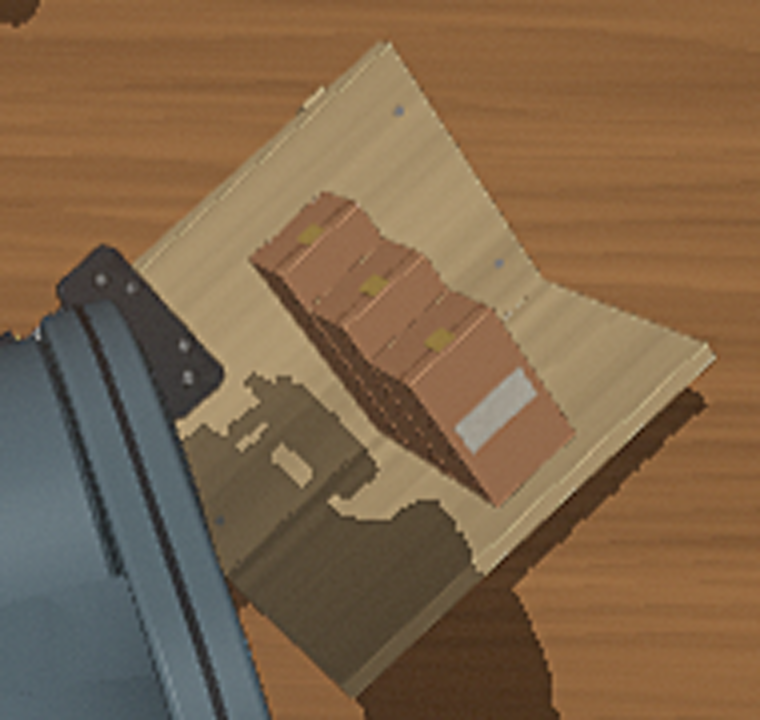

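```bash
python3 - <<'E'
from fitbox import *
fit(.095,.114,[(411,385),(488,307),(575,435),(498,505)],(4,265,130))
# predicted front lid corners in crop px for home, y=-22.5
for L,z,o in((.145,.038,[(282,277),(357,203)]),(.12,.076,[(346,325),(420,250)]),(.095,.114,[(411,385),(488,307)])):
    p=proj("top",bed([[L,.0065,z],[L,-.0515,z]],*rack)); print(((p+.5-[265,130])*4-.5).round(0).tolist(),o)
E
```

```text
x0,y,yaw [ 0.0013 -0.0214  0.0066] rms px 0.59
[[-1.0, -0.0], [0.8, -0.1], [0.5, -0.6], [-0.2, 0.7]]
[[283.0, 275.0], [363.0, 203.0]] [(282, 277), (357, 203)]
[[344.0, 328.0], [426.0, 253.0]] [(346, 325), (420, 250)]
[[410.0, 385.0], [495.0, 307.0]] [(411, 385), (488, 307)]
```

```bash
python3 -c "
from plant import job
print(job.hand_in())"
```

```text
the job is handed in; nothing more can be done
None
```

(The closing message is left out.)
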